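# Set the press timer and hold the bridge mould shut

### The arm

A 6-joint arm with a two-finger parallel gripper is mounted at the origin on the work surface. World frame = base frame: x ahead of the robot, y to its left, z up, the work surface at z = 0. Lengths are in mm, angles in rad, forces in N, time in s.
With the tool pointing down it reaches from about 350 to 875 mm from the base axis. Payload 4.2 kg.
Tool frame: the origin (TCP) lies at the very end of the fingers, on their centre line; the grasp point (between the pads) lies arm.grip_depth behind it (arm.grip_depth is the distance from the TCP to the grasp point, in mm); x points along the fingers, y is the direction in which the jaws open and shut, and the axes are right-handed (so a half turn about x gives the same grasp; the last joint's range is limited). The gripper opens to 85 mm and grips with 20 to 120 N. Pads are 22 mm wide; open, the fingers measure 114 mm over their backs; the gripper's body (76 mm by 85 mm) begins 54 mm behind the grasp point. The pads swing forward as they close: fully open they stand 13 mm farther back than shut.
Start: joints at [-0.923, 0.385, 0.008, 0, -1.194, -0.259], TCP at [236.937, -578.325, 231.312] pointing down, gripper open.
Joint ranges: [-3.14, 3.14], [-1.21, 2.06], [-1.07, 1.41], [-3.16, 2.05], [-2.99, -0.16], [-3.1, 3.1]. Speed limits (rad/s): [2.79, 2.79, 3.14, 3.14, 3.14, 3.14].

### API

Orientations are given as a unit quaternion [x, y, z, w].
In Python, from bench import arm, get_image, models gives the robot as it stands.
- The arm moves only by the tool arm_command, never from a script. Its argument "rows" is a list of rows, each an object of numbers: "dx", "dy", "dz": the shift along the tool's x, y, z in m; "wx", "wy", "wz": the turn, a rotation vector about the tool's x, y, z in degrees; "gripper": the closure, from -1 (fully open) to 1 (shut). A call has exactly 8 rows; each row is the pose to reach, as a shift and turn from the pose measured when the call began, along the tool's axes at that moment; what a row does not reach only later rows make up. A row lasts 1/10 s, in which the tool goes at most 50 mm and 8.59 degrees, less where a joint would pass 70% of its speed; a pose out of reach is approached as far as the arm can. A call with a gripper value outside its range is refused whole. The fingers move at their own pace and stop on an object; the grip force is fixed at half the most. Time passes only in rows, so rows that repeat a pose let the fingers close, or fill a call up. It gives the time, the measured TCP pose, the force and the opening at its end, in the units of the state.
- arm.read_state(): the state, without advancing time (a new reading comes with each control period).
- get_image(name): name is "scene" or "top" or "wrist"; returns a dict with "img" (480x640x3 uint8, red, green, blue), "K" (3x3 intrinsics, pixels), "rvec" (rotation vector, rad) and "tvec" (3), from world to camera coordinates, as OpenCV has them; the wrist camera has in their place "T_tool_cam" (4x4, takes a point from camera to tool coordinates, whose origin is the TCP and whose axes are the tool frame's). Camera axes: x right, y down, z forward; pixel columns grow to the right and rows downward; lengths in mm; the calibration is good to about 2 mm. A picture is of the moment at which its call begins: read the wrist's pose just before it. There is no depth.
- arm.job_done(): hands the job in, once; it reports no verdict.
Trained networks look in the newest picture that a camera, given by its name, has taken for a name from the list of things; names that differ only in an ending like _2 or _b are one class to them, and where a whole thing is asked for, a point or a joint stands for the part that bears it (a point fixed in the world has none). Each returns a list of dicts, best first, with "conf" (0 to 1); they miss things now and then, are a little off and sometimes report something else, mostly with a low value. They report only what shows in the picture. A call takes as long as a camera call. They do not tell look-alikes from the thing itself.
- models.cut_out(camera, query): "mask" (480x640 bool, what is visible of it) and "extent" ([left, top, right, bottom] in pixels, round what is visible of it).
The state is a dict: "clock": time; "joints": joint angles; "joint_vel": joint speeds; "joint_efforts": joint torques, N m; "position": TCP position; "ee_rot": TCP orientation; "contact_force": force on the tool from outside, world axes, zero at the start; "wrist_torque": the same for the moment, N m; "gripper_width": finger opening in mm.
Only numpy, scipy, OpenCV 4.12 (cv2) and the standard library are available. Lean on these libraries where they do the work, as an engineer would, in place of code of your own. Each camera call takes 0.05 s, during which the arm holds its last target.

### The job

On the guitar maker's bench, first turn the knob of the grey pressing timer until its pointer stands at the thick index mark. Then pick up the loose upper half of the wooden mould, fit its two holes over the matching dowels of the fixed lower half (thick dowel in the wide hole) and press it down against the sprung pad until the halves are fully closed, with no gap. Finish while still holding it pressed shut with the gripper (do not let go, the springs would open it), the timer still at its mark and the other things on the bench left where they are.

Things in the scene. Friction and masses are not known exactly. Their poses are not given: they have to be found in the camera images.
- mould_base: Lower mould half: light wood block fixed to the bench, 150 (x) x 80 (y) x 30 (z) mm, on a dark steel sheet 190 x 100 mm. Origin: centre of its underside, at bench height; z up, x along its length. On its top face stand two steel dowels, thick at x = +55 mm, thin at x = -55 mm, with a sprung pad between them.
- mould_top: Loose upper mould half, light wood, 0.28 to 0.44 kg, slab 150 (x) x 80 (y) x 25 (z) mm, lying right side up on the bench. Origin: centre of its underside, z up, x along its length. Through holes: wide at x = +55, narrow at x = -55 mm; fits the dowels only this way round. Closed, its origin is 30 mm above the lower half's origin and their axes agree.
- rib_top (a point): Centre of the top of the upper half's handle, 65 mm above its underside; axes as the upper half's. The handle is a darker wooden rib in the middle of the slab, 60 mm long (x), 24 mm wide (y), standing 40 mm above the slab, gripped across its width from above.
- pad_top (a point): Top centre of the dark wooden pad (56 x 48 mm) in the lower half. On springs it stands 10 mm above the block's top face; it starts to sink at 6 N and is level with the face, mould closed, at 15 N, the upper half's weight (about 3.5 N) included. Released, it lifts the upper half 10 mm again.
- big_dowel (a point): Foot of the thick dowel (16 mm diameter) on its axis, in the top face of the lower half, 30 mm above the bench. The dowel rises 32 mm above this point, its top 5 mm tapered by 3.5 mm all round.
- small_dowel (a point): Foot of the thin dowel (10 mm diameter) on its axis, in the top face of the lower half, 30 mm above the bench. The dowel rises 32 mm above this point, its top 5 mm tapered by 3.5 mm all round.
- big_hole (a point): Centre of the wide hole (18 mm) at the underside of the upper half. Closed, it coincides with big_dowel.
- small_hole (a point): Centre of the narrow hole (12 mm) at the underside of the upper half. Closed, it coincides with small_dowel.
- timer: Pressing timer, a grey box 110 x 110 x 40 mm fixed to the bench; origin: centre of its underside, z up. On top a white round face, 104 mm across, with fine ticks and one thick, long black index mark towards the box's +x. On its vertical centre axis turns a black knob.
- knob_axis (a point): Point on the knob's axis 65 mm above the bench, inside the bar grip, which is gripped across its width from above; axes are the timer's and do not turn. The knob is a skirt 54 mm across with a bar grip 46 mm long, 14 mm wide, from 48 to 74 mm above the bench; a white line on top and a white tongue at the foot mark its pointer end.
- index_mark (a point): Middle of the thick index mark on the timer's face, 45.5 mm from the knob's axis along the timer's +x.
- dial (a joint): Angle of the knob in rad, 0 to 3.0, growing clockwise seen from above. The pointer, along the bar grip, stands (1.5 - value) rad counter-clockwise of the timer's +x axis: at the index mark at 1.5. It starts at 0.2 to 0.8, turns with light friction (0.05 N m) and stays where it is left.
- other_top: Bystander: upper half of another, smaller mould, 105 x 70 x 25 mm with a rib 36 mm long and two equal 12 mm holes; loose, leave alone. Origin: centre of its underside.
- screwdriver: Bystander: screwdriver lying on the bench near the robot.
- glue: Bystander: white glue bottle, 52 mm across, 100 mm tall.
- tin: Bystander: steel tin, 70 mm across, 75 mm tall.
- brush: Bystander: brush lying on the bench.
- pliers: Bystander: pliers lying on the bench.
- sanding_block: Bystander: cork sanding block, 90 x 55 x 30 mm.
Not all that is in view belongs to the job. What is shaped like the timer but green is not meant. What is shaped like the mould_top but green is not meant.

How it is judged:
By the outcome, as a careful person would: the job done as asked, in the order asked, and still so for the second after the job is handed in, while the arm keeps its last pose, push and grip.
It also fails if it takes over 64 s, if anything falls off the work surface, if the arm or the gripper's body presses on something with over 40 N, if the wrist force passes 120 N, or if a joint passes its speed limit or range.

## Working session

There is one attempt and no reset: what is moved stays moved. The work goes in short steps, Python scripts to look and compute and a tool call to move; the robot and the scene stay as the last step left them, time stands still between calls to the robot, and variables do not carry over. Pictures are saved under pics/ and viewed, and the job is handed in when it is done.

Besides the shell and the picture viewer there is one more tool, called after "Emit:" by a JSON object that holds its "fn" and its "kwargs". arm_command: Moves the arm, as the interface text tells. Its arguments: {"type":"object","properties":{"rows":{"type":"array"}},"required":["rows"]}

```bash
ls; mkdir -p pics; python3 - <<'E'
from bench import arm, get_image, models
import cv2, numpy as np
print(arm.read_state(), arm.grip_depth)
for n in ["scene","top","wrist"]:
    d=get_image(n); cv2.imwrite(f"pics/{n}0.png",d["img"][:,:,::-1]); np.savez(f"pics/{n}0.npz",**d)
    print(n,[ (k,np.round(v,3).tolist()) for k,v in d.items() if k!="img"])
E
```

```text
pics
{'clock': 0.0, 'joints': array([-9.23370203e-01,  3.85566844e-01,  6.58868038e-03, -5.31844910e-04,
       -1.19398203e+00, -2.58619511e-01]), 'joint_vel': array([-0.00158272, -0.00088944,  0.00027027, -0.00040234, -0.00014764,
        0.00041965]), 'joint_efforts': array([ 2.12126586e-03, -3.92289841e+01,  1.88402027e+01,  4.18641955e+00,
       -4.63300094e-03, -1.46679093e-05]), 'position': array([ 236.7343536 , -577.78283198,  230.19595957]), 'ee_rot': array([-0.13576715,  0.69397777,  0.13729589,  0.69362235]), 'contact_force': array([ 0.22307649, -0.11862587,  0.13351348]), 'wrist_torque': array([ 0.02442375, -0.02966949, -0.02823356]), 'gripper_width': 85.27252194114264} 18.700000000000003
scene [('K', [[623.43, 0.0, 321.012], [0.0, 623.43, 237.463], [0.0, 0.0, 1.0]]), ('rvec', [2.29, 1.264, -0.366]), ('tvec', [-295.048, -332.763, 1678.894])]
top [('K', [[534.734, 0.0, 330.352], [0.0, 534.734, 234.397], [0.0, 0.0, 1.0]]), ('rvec', [2.117, -2.151, 0.204]), ('tvec', [-4.054, 552.507, 1435.932])]
wrist [('K', [[331.353, 0.0, 320.223], [0.0, 331.353, 238.155], [0.0, 0.0, 1.0]]), ('T_tool_cam', [[-0.0, -0.259, 0.966, -142.212], [1.0, -0.001, -0.0, -0.174], [0.001, 0.966, 0.259, -64.274], [0.0, 0.0, 0.0, 1.0]])]
```

View pics/scene0.png

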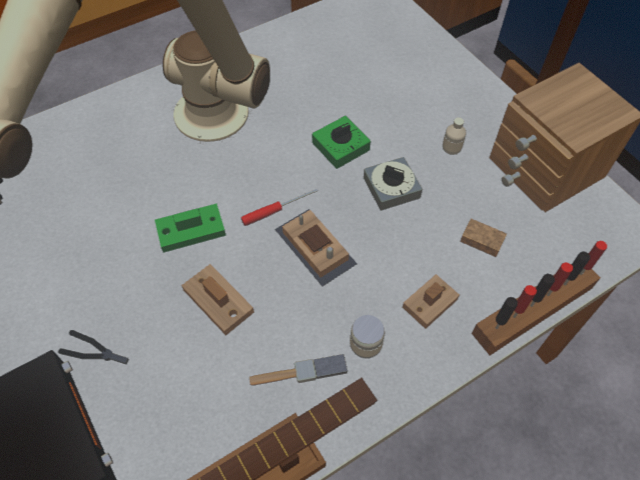

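View pics/top0.png

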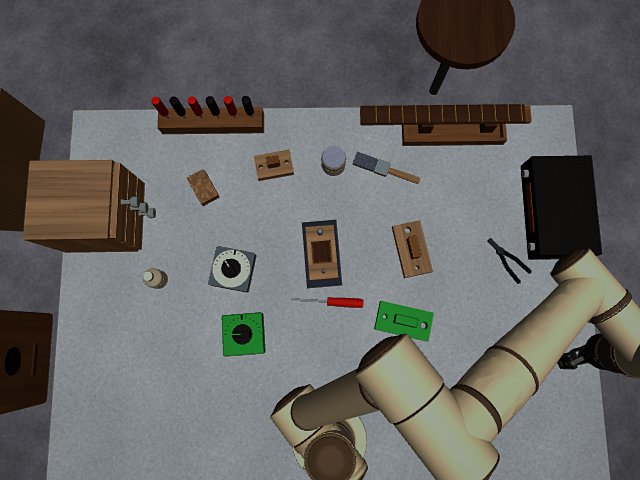

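View pics/wrist0.png

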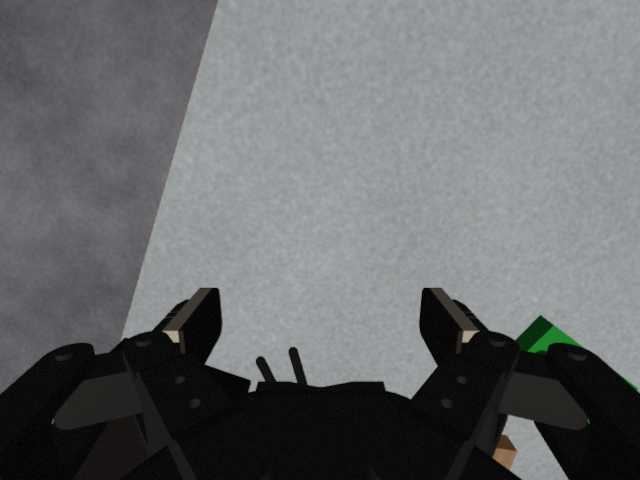

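In the scene picture, the grey timer is at (393,180) and the green look-alike at (341,140). The lower half is at (316,243). The loose wooden upper half is at (217,298), the smaller other_top at (431,300) and the green look-alike at (190,227). The size, the unequal holes and the wood colour single out (217,298). I'll confirm with enlarged crops.

```bash
cat > h.py <<'E'
import numpy as np, cv2
def load(n): return dict(np.load(f"pics/{n}.npz"))
def bp(d,uv,z):
    """pixel -> world at height z for fixed camera"""
    R=cv2.Rodrigues(d["rvec"])[0]; t=d["tvec"].reshape(3)
    p=cv2.undistortPoints(np.array([[uv]],float),d["K"],None)[0,0]
    r=R.T@np.array([p[0],p[1],1]); c=-R.T@t
    return c+r*(z-c[2])/r[2]
def proj(d,P): return cv2.projectPoints(np.atleast_2d(np.array(P,float)),d["rvec"],d["tvec"],d["K"],None)[0][:,0]
E
python3 - <<'E'
import cv2,numpy as np
from h import *
def crop(n,c,s,k):
    im=cv2.imread(f"pics/{n}.png");x,y=c
    return cv2.resize(im[y-s:y+s,x-s:x+s],(k,k),interpolation=cv2.INTER_CUBIC)
r1=np.hstack([crop("scene0",c,45,265) for c in [(393,180),(316,243),(217,298)]])
r2=np.hstack([crop("top0",c,40,265) for c in [(232,268),(322,253),(412,249)]])
cv2.imwrite("pics/crops0.png",np.vstack([r1,r2]))
from bench import models
for cam in ["scene","top"]:
  for q in ["timer","mould_base","mould_top","other_top","knob_axis","rib_top"]:
    print(cam,q,[(round(m["conf"],2),np.round(m["extent"]).astype(int).tolist()) for m in models.cut_out(cam,q)][:4])
E
```

```text
scene timer [(0.83, [312, 113, 372, 166]), (0.59, [364, 162, 423, 211])]
scene mould_base [(0.88, [274, 210, 357, 285]), (0.7, [298, 227, 329, 252]), (0.26, [444, 116, 467, 153])]
scene mould_top [(0.86, [180, 264, 253, 334]), (0.64, [154, 205, 227, 249]), (0.57, [348, 316, 384, 357])]
scene other_top [(0.36, [180, 262, 254, 335])]
scene knob_axis [(0.87, [314, 116, 369, 167]), (0.73, [366, 154, 423, 212]), (0.21, [244, 189, 317, 225])]
scene rib_top [(0.79, [156, 204, 225, 253]), (0.67, [181, 262, 257, 335])]
top timer [(0.61, [208, 249, 256, 291]), (0.55, [223, 315, 268, 358]), (0.53, [191, 171, 219, 205])]
top mould_base [(0.95, [301, 217, 344, 291]), (0.32, [292, 295, 364, 307])]
top mould_top [(0.82, [375, 300, 434, 343]), (0.78, [388, 222, 433, 277])]
top other_top [(0.9, [257, 153, 295, 182])]
top knob_axis [(0.93, [221, 314, 266, 357]), (0.58, [209, 248, 257, 291]), (0.34, [490, 239, 533, 283])]
top rib_top [(0.59, [391, 219, 434, 280])]
```

View pics/crops0.png

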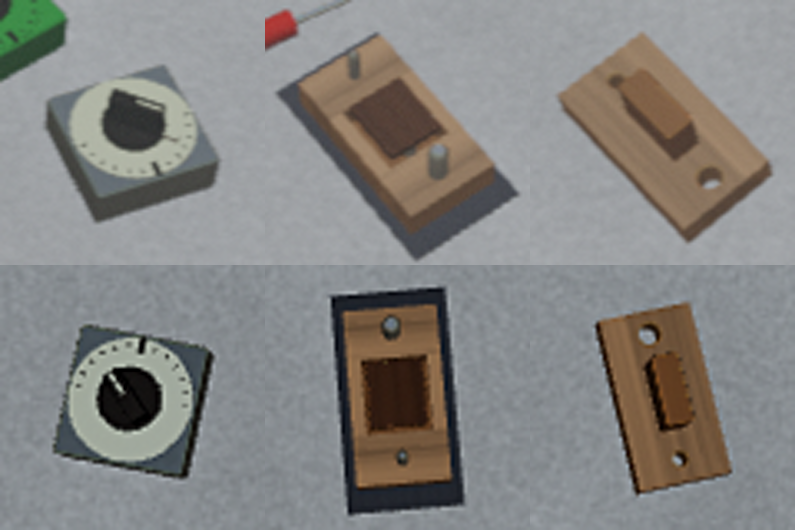

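Both crops agree. The grey timer has its mark pointing away from the robot, with the pointer left of the mark. The fixed half has its thick dowel at the far end. The loose half has its wide hole at the far end and its narrow hole near. Next I'll fit rough poses.

```bash
python3 - <<'E'
from h import *
t=load("top0"); s=load("scene0")
T=lambda o,x,y:(o[0]-40+(x+.5)/3.3125-.5,o[1]-40+(y-265+.5)/3.3125-.5)
S=lambda o,x,y:(o[0]-45+(x+.5)/2.944-.5,o[1]-45+(y+.5)/2.944-.5)
print("timer top corners",[bp(t,T((232,268),*p),40)[:2].round() for p in [(82,325),(211,347),(187,477),(55,452)]])
print("mark",bp(t,T((232,268),141,345),40).round(), "knob top", bp(t,T((232,268),129,398),74).round(),"line", [bp(t,T((232,268),*p),74)[:2].round() for p in[(108,376),(120,389)]])
tc=(232,268);o=(322,253)
print("base: block top corners",[bp(t,T(o,x-265,y),30)[:2].round() for x,y in [(344,311),(438,304),(450,480),(356,488)]])
print("dowel tops T",bp(t,T(o,391-265,325),62).round(),bp(t,T(o,402-265,456),62).round())
print("dowel tops S",bp(s,S((316,243),438-265,150),62).round(),bp(s,S((316,243),353-265,55),62).round())
o=(412,249)
print("mtop corners T",[bp(t,T(o,x-530,y),25)[:2].round() for x,y in [(597,321),(688,304),(731,472),(638,493)]])
print("rib T",[bp(t,T(o,x-530,y),65)[:2].round() for x,y in [(655,356),(681,352),(693,422),(667,427)]])
print("holes T",[bp(t,T(o,x-530,y),25)[:2].round() for x,y in [(648,335),(679,459)]])
print("holes S",[bp(s,S((217,298),x-530,y),25)[:2].round() for x,y in [(710,179),(616,80)]])
E
```

```text
timer top corners [array([527., 304.]), array([506., 196.]), array([398., 215.]), array([421., 324.])]
mark [509. 254.  40.] knob top [460. 258.  74.] line [array([479., 275.]), array([468., 265.])]
base: block top corners [array([579.,  57.]), array([584., -24.]), array([434., -31.]), array([428.,  48.])]
dowel tops T [561.  17.  62.] [451.   9.  62.]
dowel tops S [559.  17.  62.] [452.   8.  62.]
mtop corners T [array([ 580., -188.]), array([ 593., -267.]), array([ 448., -296.]), array([ 432., -217.])]
rib T [array([ 542., -230.]), array([ 545., -252.]), array([ 486., -259.]), array([ 482., -237.])]
holes T [array([ 567., -231.]), array([ 460., -253.])]
holes S [array([ 568., -233.]), array([ 458., -254.])]
```

```bash
cat >> h.py <<'E'
from scipy.spatial.transform import Rotation as Ro
def Rdown(phi):
    """tool x down, tool y (jaws) at world angle phi; z = x cross y"""
    x=np.array([0,0,-1.]);y=np.array([np.cos(phi),np.sin(phi),0]);return np.stack([x,y,np.cross(x,y)],1)
def plan(st,p,phi):
    R0=Ro.from_quat(st["ee_rot"]).as_matrix()
    d=R0.T@(np.array(p,float)-st["position"])/1000
    w=Ro.from_matrix(R0.T@Rdown(phi)).as_rotvec(degrees=True)
    print("TCP",st["position"].round(1),"phi_y",np.degrees(np.arctan2(R0[1,1],R0[0,1])).round(2),"q6",st["joints"][5].round(2),"F",st["contact_force"].round(1),"w",round(st["gripper_width"],1),"t",round(st["clock"],2))
    print("d",d.round(4),"w",w.round(2),"dist",np.linalg.norm(d).round(3))
def wpose(d,st):
    """give wrist image fixed-cam style extrinsics"""
    Rt=Ro.from_quat(st["ee_rot"]).as_matrix();T=np.eye(4);T[:3,:3]=Rt;T[:3,3]=st["position"]
    M=np.linalg.inv(T@d["T_tool_cam"]);d["rvec"]=cv2.Rodrigues(M[:3,:3])[0];d["tvec"]=M[:3,3];return d
def snap(n,name):
    from bench import arm,get_image
    st=arm.read_state();d=get_image(n)
    if n=="wrist": d=wpose(d,st)
    cv2.imwrite(f"pics/{name}.png",d["img"][:,:,::-1]);np.savez(f"pics/{name}.npz",**d);return d
E
python3 - <<'E'
from h import *
from bench import arm
st=arm.read_state(); print(Ro.from_quat(st["ee_rot"]).as_matrix().round(3))
print(np.degrees([.74+np.pi/2,.74-np.pi/2]))
plan(st,(440,200,260),np.radians(-48))
plan(st,(440,250,260),np.radians(-79))
E
```

```text
[[-0.    -0.379  0.925]
 [ 0.     0.925  0.379]
 [-1.     0.    -0.   ]]
[132.39887684 -47.60112316]
TCP [ 236.9 -578.3  231.3] phi_y 112.28 q6 -0.26 F [-0.4 -0.4  0.7] w 85.1 t 0.75
d [-0.0287  0.6432  0.4829] w [160.28  -0.     0.  ] dist 0.805
TCP [ 236.9 -578.3  231.3] phi_y 112.28 q6 -0.26 F [-0.4 -0.4  0.7] w 85.1 t 0.75
d [-0.0287  0.6895  0.5019] w [-168.72    0.     -0.  ] dist 0.853
```

```bash
python3 - <<'E'
from h import *
from bench import arm
st=arm.read_state()
plan(st,(433,233,220),np.radians(132))
E
```

```text
TCP [ 236.9 -578.3  231.3] phi_y 112.28 q6 -0.26 F [-0.4 -0.4  0.7] w 85.1 t 0.75
d [0.0113 0.6764 0.489 ] w [-19.72  -0.    -0.  ] dist 0.835
```

Emit:
{"fn": "arm_command", "kwargs": {"rows": [{"dx": 0.0, "dy": 0.025, "dz": 0.04}, {"dx": 0.0, "dy": 0.05, "dz": 0.085}, {"dx": 0.0, "dy": 0.075, "dz": 0.125}, {"dx": 0.0, "dy": 0.105, "dz": 0.17}, {"dx": 0.0, "dy": 0.13, "dz": 0.215}, {"dx": 0.0, "dy": 0.155, "dz": 0.26}, {"dx": 0.0, "dy": 0.18, "dz": 0.3}, {"dx": 0.0, "dy": 0.206, "dz": 0.343}]}}

```text
validation failed for argument at $.ro...
```

```bash
python3 - <<'E'
from h import *
from bench import arm
d=snap("wrist","w1")
st=arm.read_state()
plan(st,(433,233,220),np.radians(132))
E
```

```text
TCP [ 236.9 -578.3  231.3] phi_y 112.27 q6 -0.26 F [-0.7  0.2 -0.2] w 85.2 t 0.8
d [0.0113 0.6765 0.489 ] w [-19.73  -0.     0.  ] dist 0.835
```

View pics/w1.png

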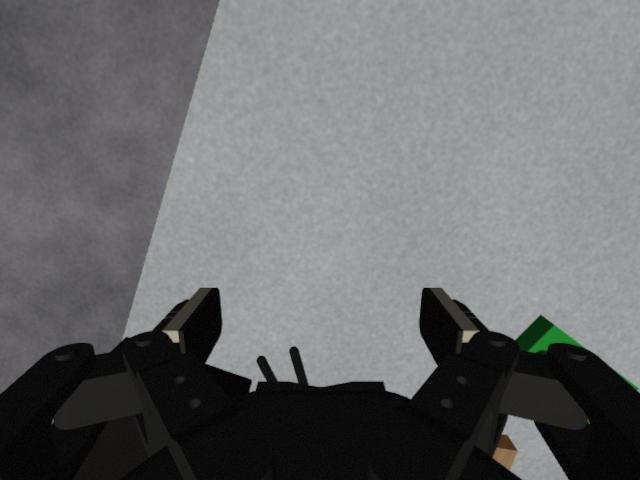

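Emit:
{"fn": "arm_command", "kwargs": {"rows": [{"dx": 0, "dy": 0.025, "dz": 0.04, "wx": 0, "wy": 0, "wz": 0, "gripper": -1}, {"dx": 0, "dy": 0.05, "dz": 0.085, "wx": 0, "wy": 0, "wz": 0, "gripper": -1}, {"dx": 0, "dy": 0.075, "dz": 0.13, "wx": 0, "wy": 0, "wz": 0, "gripper": -1}, {"dx": 0, "dy": 0.1, "dz": 0.175, "wx": 0, "wy": 0, "wz": 0, "gripper": -1}, {"dx": 0, "dy": 0.125, "dz": 0.22, "wx": 0, "wy": 0, "wz": 0, "gripper": -1}, {"dx": 0, "dy": 0.15, "dz": 0.265, "wx": 0, "wy": 0, "wz": 0, "gripper": -1}, {"dx": 0, "dy": 0.175, "dz": 0.31, "wx": 0, "wy": 0, "wz": 0, "gripper": -1}, {"dx": 0, "dy": 0.195, "dz": 0.35, "wx": 0, "wy": 0, "wz": 0, "gripper": -1}]}}

```text
clock: 1.6
position: [485.5, -266.1, 231.8]
ee_rot: [-0.137, 0.693, 0.137, 0.694]
contact_force: [0.1, -1.3, 0.2]
gripper_width: 85.5
```

```bash
python3 - <<'E'
from h import *
from bench import arm
d=snap("wrist","w1")
st=arm.read_state()
plan(st,(463,260,220),np.radians(132))
E
```

```text
TCP [ 490.1 -262.1  231.6] phi_y 112.61 q6 -0.98 F [1.8 1.7 0.6] w 85.4 t 1.65
d [0.0115 0.4924 0.1757] w [-19.39   0.18   0.11] dist 0.523
```

View pics/w1.png

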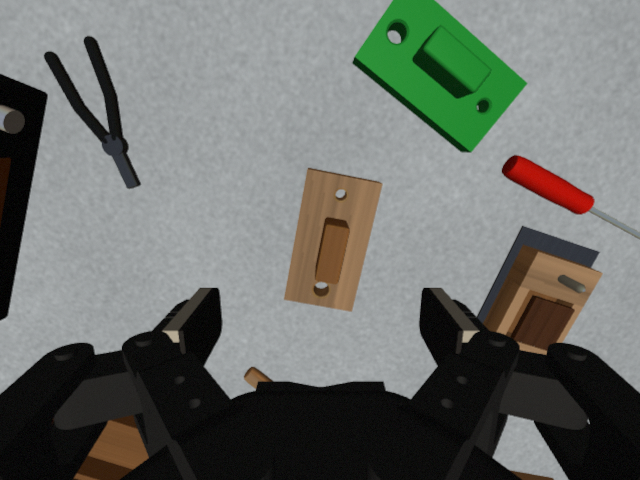

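The upper half shows at (333,240): narrow hole (341,194), wide hole (321,287), no obstacle close by. Going on to the timer.

Emit:
{"fn": "arm_command", "kwargs": {"rows": [{"dx": 0, "dy": 0.045, "dz": 0.016, "wx": -2, "wy": 0, "wz": 0, "gripper": -1}, {"dx": 0, "dy": 0.09, "dz": 0.032, "wx": -4, "wy": 0, "wz": 0, "gripper": -1}, {"dx": 0.002, "dy": 0.135, "dz": 0.048, "wx": -6, "wy": 0, "wz": 0, "gripper": -1}, {"dx": 0.004, "dy": 0.18, "dz": 0.064, "wx": -8, "wy": 0, "wz": 0, "gripper": -1}, {"dx": 0.006, "dy": 0.225, "dz": 0.08, "wx": -10, "wy": 0, "wz": 0, "gripper": -1}, {"dx": 0.008, "dy": 0.27, "dz": 0.096, "wx": -12, "wy": 0, "wz": 0, "gripper": -1}, {"dx": 0.01, "dy": 0.315, "dz": 0.112, "wx": -14, "wy": 0, "wz": 0, "gripper": -1}, {"dx": 0.011, "dy": 0.36, "dz": 0.128, "wx": -16, "wy": 0, "wz": 0, "gripper": -1}]}}

```text
clock: 2.45
position: [469.4, 121.3, 220.8]
ee_rot: [-0.235, 0.666, 0.234, 0.669]
contact_force: [0.3, -0.4, -0.2]
gripper_width: 85.5
```

```bash
python3 - <<'E'
from h import *
from bench import arm
st=arm.read_state()
plan(st,(463,260,220),np.radians(132))
E
```

```text
TCP [469.4 121.3 220.8] phi_y 128.71 q6 -1.49 F [ 0.3 -0.4 -0.2] w 85.5 t 2.45
d [0.0009 0.1122 0.0817] w [-3.29  0.21  0.14] dist 0.139
```

Emit:
{"fn": "arm_command", "kwargs": {"rows": [{"dx": 0, "dy": 0.035, "dz": 0.026, "wx": -1, "wy": 0, "wz": 0, "gripper": -1}, {"dx": 0, "dy": 0.06, "dz": 0.045, "wx": -2, "wy": 0.1, "wz": 0.1, "gripper": -1}, {"dx": 0.001, "dy": 0.085, "dz": 0.062, "wx": -3, "wy": 0.2, "wz": 0.1, "gripper": -1}, {"dx": 0.001, "dy": 0.1, "dz": 0.073, "wx": -3.3, "wy": 0.2, "wz": 0.1, "gripper": -1}, {"dx": 0.001, "dy": 0.112, "dz": 0.082, "wx": -3.3, "wy": 0.2, "wz": 0.1, "gripper": -1}, {"dx": 0.001, "dy": 0.112, "dz": 0.082, "wx": -3.3, "wy": 0.2, "wz": 0.1, "gripper": -1}, {"dx": 0.001, "dy": 0.112, "dz": 0.082, "wx": -3.3, "wy": 0.2, "wz": 0.1, "gripper": -1}, {"dx": 0.001, "dy": 0.112, "dz": 0.082, "wx": -3.3, "wy": 0.2, "wz": 0.1, "gripper": -1}]}}

```text
clock: 3.25
position: [463.4, 259.0, 219.9]
ee_rot: [-0.253, 0.66, 0.253, 0.66]
contact_force: [-1.4, -1.3, 0.1]
gripper_width: 85.3
```

```bash
python3 - <<'E'
from h import *
from bench import arm
d=snap("wrist","w2")
im=cv2.imread("pics/w2.png")
P=proj(d,[(463,260,40)])[0];print(P)
x,y=P.astype(int); x0,y0=max(x-90,0),max(y-90,0); print(x0,y0)
cv2.imwrite("pics/w2c.png",cv2.resize(im[y0:y0+180,x0:x0+180],(600,600),interpolation=cv2.INTER_CUBIC))
cv2.imwrite("pics/w2c.png",np.hstack([cv2.resize(im[y0:y0+150,x0:x0+200],(800,600),interpolation=cv2.INTER_CUBIC)]))
plan(arm.read_state(),(463,260,120),np.radians(132))
E
```

```text
[321.90256424 217.18024491]
231 127
TCP [463.4 259.  220. ] phi_y 131.93 q6 -1.66 F [-0.5  0.1  0.7] w 85.5 t 3.3
d [0.1    0.0011 0.0003] w [-0.07  0.01  0.04] dist 0.1
```

View pics/w2c.png

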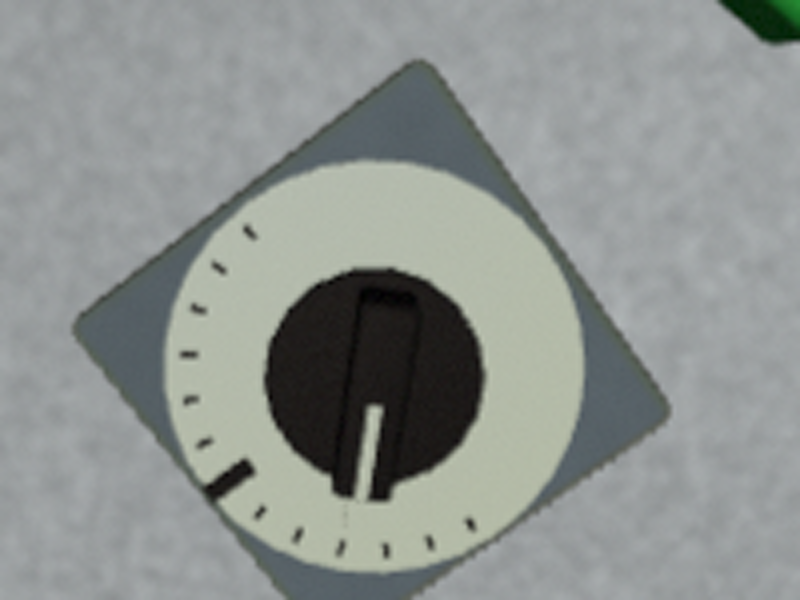

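The crop shows the white face centred near (374,366), the thick mark near (232,480) and the pointer line from (375,407) to (362,500). I'll measure these by code.

```bash
python3 - <<'E'
from h import *
d=load("w2"); im=d["img"]; 
f=lambda x,y:((x+.5)/4-.5+231,(y+.5)/4-.5+127)
g=im.astype(int); m=((g.min(2)>150)&(g[:,:,2]<g[:,:,0]-2)).astype(np.uint8)
# face mask
n,l,s,c=cv2.connectedComponentsWithStats(m); i=1+np.argmax(s[1:,4]); print(s[i],im[217,285],im[150,250])
cnt=max(cv2.findContours((l==i).astype(np.uint8),0,1)[0],key=len); pts=cv2.convexHull(cnt)[:,0].astype(float)
W=np.array([bp(d,p,40)[:2] for p in pts])
A=np.c_[2*W,np.ones(len(W))];b=(W**2).sum(1);x=np.linalg.lstsq(A,b,rcond=None)[0];print("face centre",x[:2],"diam",2*np.sqrt(x[2]+x[:2]@x[:2]))
C=x[:2]
mk=bp(d,f(232,480),40)[:2];v=mk-C;print("mark r",np.hypot(*v),"ang",np.degrees(np.arctan2(v[1],v[0])))
a=bp(d,f(375,407),74)[:2];b=bp(d,f(362,500),74)[:2];v=b-a;print("line",a,b,"ang",np.degrees(np.arctan2(v[1],v[0])))
for p in [(361,290),(415,300),(391,488),(338,482)]: print(bp(d,f(*p),74)[:2])
for p in [((361,290),(338,482)),((415,300),(391,488))]:
  a,b=[bp(d,f(*q),74)[:2] for q in p];v=b-a;print(np.degrees(np.arctan2(v[1],v[0])),np.hypot(*v))
cor=[(425,60),(75,325),(668,412)]
c=[bp(d,f(*q),40)[:2] for q in cor]
print([np.degrees(np.arctan2(*(c[i]-c[j])[::-1])) for i,j in[(1,0),(0,2)]])
E
```

```text
[ 273  168  104  102 5649] [179 186 171] [149 154 155]
face centre [463.8456998  263.70263475] diam 103.0548879957015
mark r 45.07075517851038 ang -10.848481991417708
line [464.1064745  263.77440382] [482.2117905  276.14142864] ang 34.33543675907409
[446.68942049 243.92715403]
[440.43663726 254.17826229]
[475.69419236 279.1341802 ]
[482.66982334 269.23797182]
35.12489974608083 43.99121373645425
35.291531738264794 43.19598395375111
[np.float64(-11.816647986658174), np.float64(-101.89923928847492)]
```

```bash
python3 - <<'E'
from h import *
from bench import arm
plan(arm.read_state(),(463,263,53),np.radians(125))
E
```

```text
TCP [463.4 259.  220. ] phi_y 131.93 q6 -1.66 F [-0.5  0.1  0.7] w 85.5 t 3.3
d [0.167  0.0034 0.0023] w [6.93 0.01 0.04] dist 0.167
```

Emit:
{"fn": "arm_command", "kwargs": {"rows": [{"dx": 0.03, "dy": 0.003, "dz": 0.002, "wx": 3.5, "wy": 0, "wz": 0, "gripper": -1}, {"dx": 0.06, "dy": 0.003, "dz": 0.002, "wx": 6.9, "wy": 0, "wz": 0, "gripper": -1}, {"dx": 0.09, "dy": 0.003, "dz": 0.002, "wx": 6.9, "wy": 0, "wz": 0, "gripper": -1}, {"dx": 0.12, "dy": 0.003, "dz": 0.002, "wx": 6.9, "wy": 0, "wz": 0, "gripper": -1}, {"dx": 0.145, "dy": 0.003, "dz": 0.002, "wx": 6.9, "wy": 0, "wz": 0, "gripper": -1}, {"dx": 0.16, "dy": 0.003, "dz": 0.002, "wx": 6.9, "wy": 0, "wz": 0, "gripper": -1}, {"dx": 0.167, "dy": 0.003, "dz": 0.002, "wx": 6.9, "wy": 0, "wz": 0, "gripper": -1}, {"dx": 0.167, "dy": 0.003, "dz": 0.002, "wx": 6.9, "wy": 0, "wz": 0, "gripper": -1}]}}

```text
clock: 4.1
position: [462.9, 261.6, 52.4]
ee_rot: [-0.213, 0.675, 0.212, 0.674]
contact_force: [-0.2, -0.3, 0.4]
gripper_width: 85.4
```

```bash
python3 - <<'E'
from h import *
from bench import arm
snap("wrist","w3")
plan(arm.read_state(),(463,263,53),np.radians(125))
E
```

```text
TCP [463.4 262.2  53.3] phi_y 125.01 q6 -1.78 F [-0.1  0.3  0. ] w 85.4 t 4.15
d [0.0003 0.0008 0.0001] w [0.01 0.03 0.05] dist 0.001
```

View pics/w3.png

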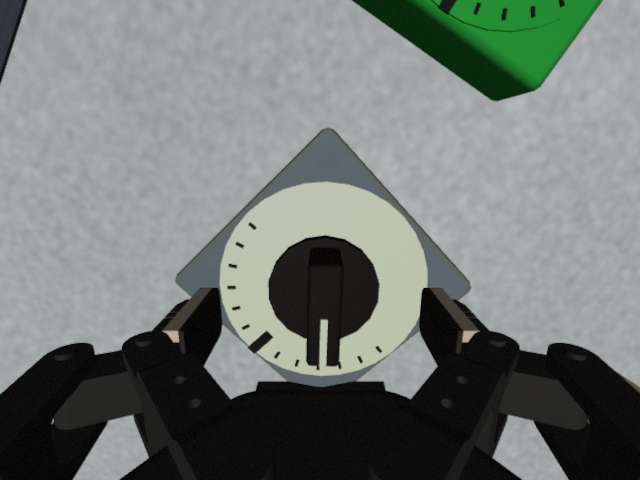

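Emit:
{"fn": "arm_command", "kwargs": {"rows": [{"dx": 0, "dy": 0.0015, "dz": 0, "wx": 0, "wy": 0, "wz": 0, "gripper": 1}, {"dx": 0, "dy": 0.0015, "dz": 0, "wx": 0, "wy": 0, "wz": 0, "gripper": 1}, {"dx": 0, "dy": 0.0015, "dz": 0, "wx": 0, "wy": 0, "wz": 0, "gripper": 1}, {"dx": 0, "dy": 0.0015, "dz": 0, "wx": 0, "wy": 0, "wz": 0, "gripper": 1}, {"dx": 0, "dy": 0.0015, "dz": 0, "wx": 0, "wy": 0, "wz": 0, "gripper": 1}, {"dx": 0, "dy": 0.0015, "dz": 0, "wx": 0, "wy": 0, "wz": 0, "gripper": 1}, {"dx": 0, "dy": 0.0015, "dz": 0, "wx": 0, "wy": 0, "wz": 0, "gripper": 1}, {"dx": 0, "dy": 0.0015, "dz": 0, "wx": 0, "wy": 0, "wz": 0, "gripper": 1}]}}

```text
clock: 4.95
position: [462.8, 263.4, 53.8]
ee_rot: [-0.213, 0.674, 0.212, 0.675]
contact_force: [1.1, -1.6, 5.2]
gripper_width: 12.3
```

```bash
python3 - <<'E'
from h import *
from bench import arm
snap("wrist","w4")
st=arm.read_state()
plan(st,st["position"],np.radians(78.5))
E
```

```text
TCP [462.8 263.4  53.8] phi_y 125.02 q6 -1.78 F [-0.1 -2.6  5.9] w 12.6 t 5.0
d [0. 0. 0.] w [46.52  0.08  0.05] dist 0.0
```

View pics/w4.png

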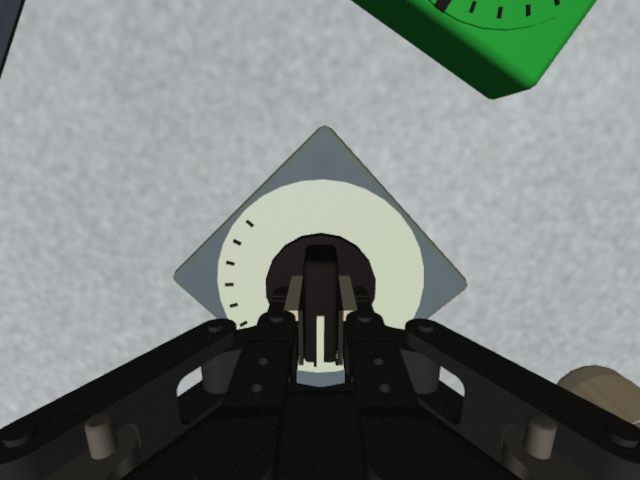

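The bar is gripped (12.6 mm opening). I'll turn the knob clockwise, 46.5° to the mark.

Emit:
{"fn": "arm_command", "kwargs": {"rows": [{"dx": 0, "dy": 0, "dz": 0, "wx": 6.7, "wy": 0, "wz": 0, "gripper": 1}, {"dx": 0, "dy": 0, "dz": 0, "wx": 13.4, "wy": 0, "wz": 0, "gripper": 1}, {"dx": 0, "dy": 0, "dz": 0, "wx": 20.1, "wy": 0, "wz": 0, "gripper": 1}, {"dx": 0, "dy": 0, "dz": 0, "wx": 26.8, "wy": 0, "wz": 0, "gripper": 1}, {"dx": 0, "dy": 0, "dz": 0, "wx": 33.5, "wy": 0, "wz": 0, "gripper": 1}, {"dx": 0, "dy": 0, "dz": 0, "wx": 40, "wy": 0, "wz": 0, "gripper": 1}, {"dx": 0, "dy": 0, "dz": 0, "wx": 46.5, "wy": 0, "wz": 0, "gripper": 1}, {"dx": 0, "dy": 0, "dz": 0, "wx": 46.5, "wy": 0, "wz": 0, "gripper": 1}]}}

```text
clock: 5.8
position: [462.9, 263.4, 53.8]
ee_rot: [0.071, 0.703, -0.071, 0.704]
contact_force: [0.2, -0.7, 3.3]
gripper_width: 12.7
```

```bash
python3 - <<'E'
from h import *
from bench import arm
snap("wrist","w5")
st=arm.read_state()
plan(st,st["position"],np.radians(78.5))
E
```

```text
TCP [462.8 263.3  53.8] phi_y 78.64 q6 -2.59 F [ 0.1 -1.3  3.9] w 12.8 t 5.85
d [0. 0. 0.] w [0.14 0.09 0.01] dist 0.0
```

View pics/w5.png

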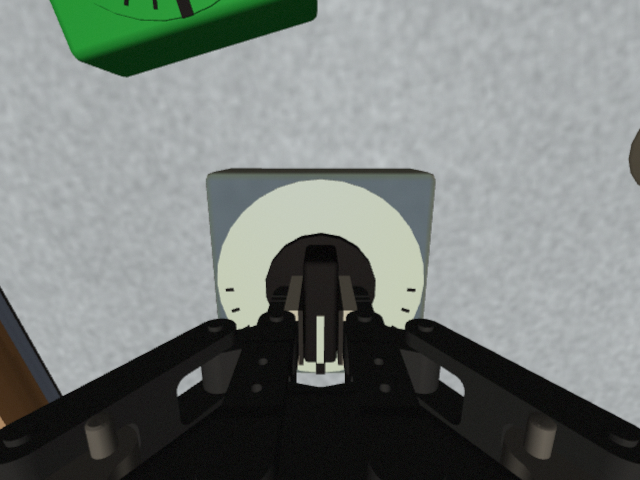

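The pointer line (320,340) and the index mark (320,368) lie in one column, and the box edges look square to the gripper. Releasing and rising.

Emit:
{"fn": "arm_command", "kwargs": {"rows": [{"dx": 0, "dy": 0, "dz": 0, "wx": 0, "wy": 0, "wz": 0, "gripper": -1}, {"dx": 0, "dy": 0, "dz": 0, "wx": 0, "wy": 0, "wz": 0, "gripper": -1}, {"dx": 0, "dy": 0, "dz": 0, "wx": 0, "wy": 0, "wz": 0, "gripper": -1}, {"dx": -0.01, "dy": 0, "dz": 0, "wx": 0, "wy": 0, "wz": 0, "gripper": -1}, {"dx": -0.04, "dy": 0, "dz": 0, "wx": 0, "wy": 0, "wz": 0, "gripper": -1}, {"dx": -0.08, "dy": 0, "dz": 0, "wx": 0, "wy": 0, "wz": 0, "gripper": -1}, {"dx": -0.11, "dy": 0, "dz": 0, "wx": 0, "wy": 0, "wz": 0, "gripper": -1}, {"dx": -0.13, "dy": 0, "dz": 0, "wx": 0, "wy": 0, "wz": 0, "gripper": -1}]}}

```text
clock: 6.65
position: [463.4, 264.1, 187.4]
ee_rot: [0.071, 0.702, -0.069, 0.705]
contact_force: [0.4, -0.1, 0.3]
gripper_width: 85.5
```

```bash
python3 - <<'E'
from h import *
from bench import arm
d=snap("wrist","w6")
im=cv2.imread("pics/w6.png")
P=proj(d,[(463.5,263.3,50)])[0];print(P)
x,y=P.astype(int); x0,y0=max(x-80,0),max(y-60,0); print(x0,y0)
cv2.imwrite("pics/w6c.png",cv2.resize(im[y0:y0+120,x0:x0+160],(800,600),interpolation=cv2.INTER_CUBIC))
st=arm.read_state()
plan(st,(506,13,220),np.radians(90))
E
```

```text
[318.23182347 225.988895  ]
238 165
TCP [464.8 265.  190.2] phi_y 78.73 q6 -2.59 F [1.1 1.1 3.2] w 85.7 t 6.7
d [-0.0308 -0.2389  0.0899] w [-11.28   0.52  -0.38] dist 0.257
```

View pics/w6c.png

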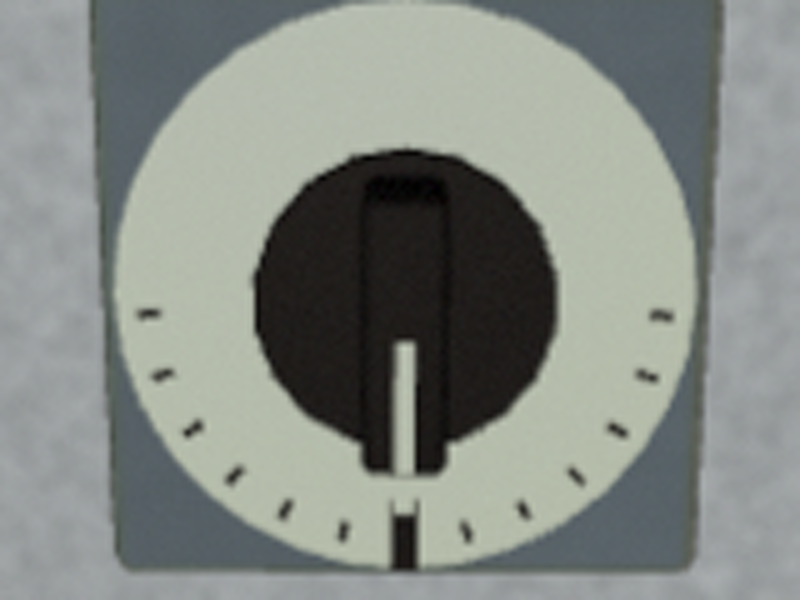

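The pointer line, white tongue and thick mark are collinear at column 404, so the timer is set. Next I'll look at the base from above.

Emit:
{"fn": "arm_command", "kwargs": {"rows": [{"dx": -0.005, "dy": -0.035, "dz": 0.012, "wx": -2, "wy": 0, "wz": 0, "gripper": -1}, {"dx": -0.01, "dy": -0.08, "dz": 0.03, "wx": -4, "wy": 0, "wz": 0, "gripper": -1}, {"dx": -0.016, "dy": -0.12, "dz": 0.045, "wx": -6, "wy": 0, "wz": 0, "gripper": -1}, {"dx": -0.022, "dy": -0.16, "dz": 0.06, "wx": -8, "wy": 0.2, "wz": -0.2, "gripper": -1}, {"dx": -0.027, "dy": -0.2, "dz": 0.075, "wx": -10, "wy": 0.4, "wz": -0.3, "gripper": -1}, {"dx": -0.03, "dy": -0.23, "dz": 0.086, "wx": -11, "wy": 0.5, "wz": -0.4, "gripper": -1}, {"dx": -0.031, "dy": -0.239, "dz": 0.09, "wx": -11.3, "wy": 0.5, "wz": -0.4, "gripper": -1}, {"dx": -0.031, "dy": -0.239, "dz": 0.09, "wx": -11.3, "wy": 0.5, "wz": -0.4, "gripper": -1}]}}

```text
clock: 7.5
position: [506.1, 12.0, 220.4]
ee_rot: [0.001, 0.707, -0.001, 0.707]
contact_force: [0.3, 0.2, -0.3]
gripper_width: 85.5
```

```bash
python3 - <<'E'
from h import *
from bench import arm
d=snap("wrist","w7"); d=snap("wrist","w7")
im=cv2.imread("pics/w7.png")
P=proj(d,[(506,13,30)])[0];print(P)
x,y=P.astype(int); x0,y0=max(x-100,0),max(y-85,0); print(x0,y0)
cv2.imwrite("pics/w7c.png",cv2.resize(im[y0:y0+150,x0:x0+200],(800,600),interpolation=cv2.INTER_CUBIC))
plan(arm.read_state(),(506,13,220),np.radians(90))
E
```

```text
[320.06988765 214.68567235]
220 129
TCP [505.9  13.5 220.1] phi_y 90.03 q6 -1.92 F [-0.9  0.1 -0.1] w 85.4 t 7.6
d [ 0.0001 -0.0005  0.0001] w [0.03 0.01 0.  ] dist 0.001
```

View pics/w7c.png

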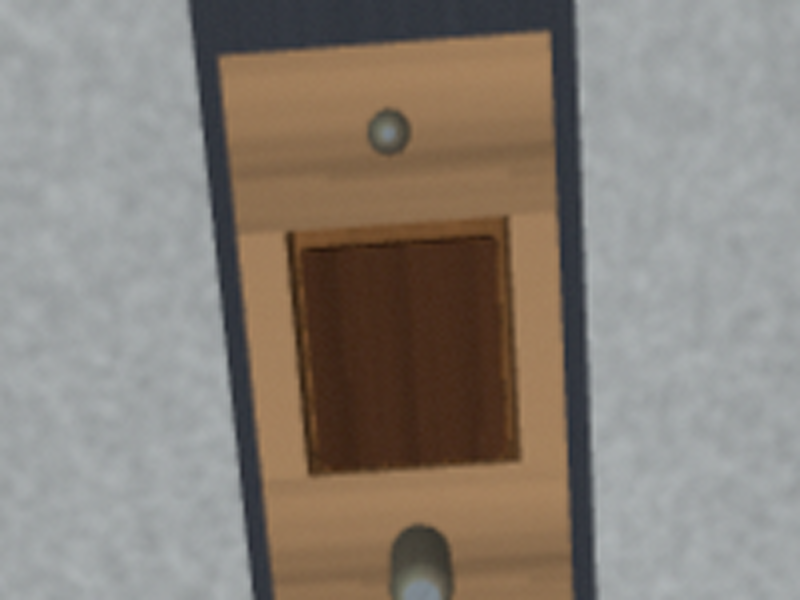

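```bash
python3 - <<'E'
from h import *
im=cv2.imread("pics/w7.png")
cv2.imwrite("pics/w7d.png",cv2.resize(im[220:340,240:400],(800,600),interpolation=cv2.INTER_CUBIC))
E
```

```text
(no output)
```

View pics/w7d.png

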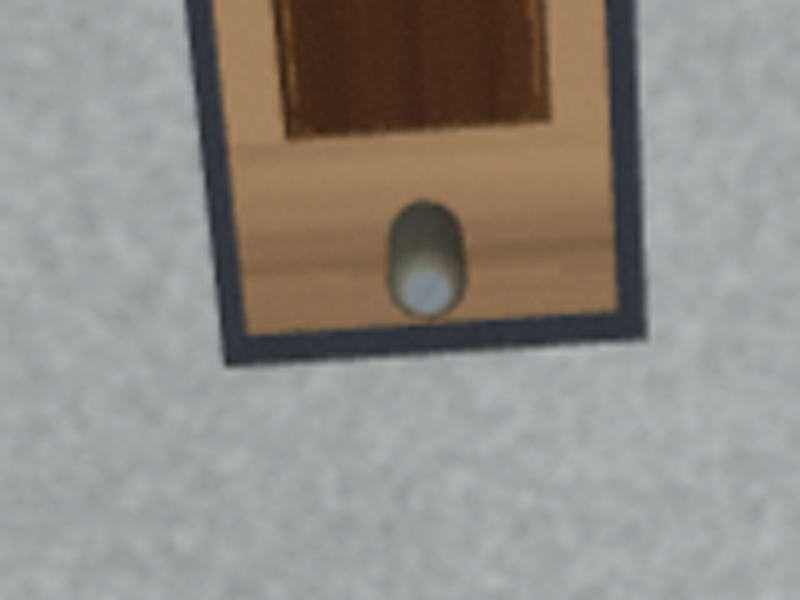

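```bash
cat >> h.py <<'E'
from scipy.optimize import least_squares
def fit(d,obj,px,x0):
    """obj pts (object frame), px pixels, -> x,y,yaw"""
    obj=np.array(obj,float);px=np.array(px,float)
    def P(q):
        c,s=np.cos(q[2]),np.sin(q[2]);return np.c_[obj[:,0]*c-obj[:,1]*s+q[0],obj[:,0]*s+obj[:,1]*c+q[1],obj[:,2]]
    r=least_squares(lambda q:(proj(d,P(q))-px).ravel(),x0,x_scale=[1,1,.01],loss="soft_l1")
    print("fit x,y,yawdeg",r.x[:2].round(2),np.degrees(r.x[2]).round(2),"res px\n",(proj(d,P(r.x))-px).round(2).tolist());return r.x
def Z(o,k):return lambda x,y:((x+.5)/k-.5+o[0],(y+.5)/k-.5+o[1])
E
python3 - <<'E'
from h import *
d=load("w7");c=Z((220,129),4);e=Z((240,220),5)
obj=[(-75,40,30),(-75,-40,30),(75,40,30),(75,-40,30),(55,0,62),(-55,0,62)]
# image left = -y? check sign
print([bp(d,p,30).round(1) for p in [c(219,55),c(551,31),e(245,334),e(618,312)]])
px=[c(551,31),c(219,55),e(618,312),e(245,334),e(428,291),c(388,132)]
q=fit(d,obj,px,[506,13,.06])
E
```

```text
[array([435.1, -30.9,  30. ]), array([429.7,  48.9,  30. ]), array([584.7, -21.1,  30. ]), array([579.7,  59.3,  30. ])]
fit x,y,yawdeg [507.2   14.01] 3.89 res px
 [[-0.08, -0.03], [-0.04, -0.03], [-0.3, -0.35], [0.3, 0.03], [-0.16, 0.07], [0.27, 0.22]]
```

The base fits to sub-pixel at (507.2, 14.0), yaw 3.9°. Now over the upper half.

```bash
python3 - <<'E'
from h import *
from bench import arm
plan(arm.read_state(),(513,-242,220),np.radians(101))
E
```

```text
TCP [505.9  13.5 220.1] phi_y 90.03 q6 -1.92 F [-0.9  0.1 -0.1] w 85.4 t 7.6
d [ 1.000e-04 -2.555e-01  7.000e-03] w [-1.097e+01  1.000e-02  0.000e+00] dist 0.256
```

Emit:
{"fn": "arm_command", "kwargs": {"rows": [{"dx": 0, "dy": -0.035, "dz": 0.001, "wx": -2, "wy": 0, "wz": 0, "gripper": -1}, {"dx": 0, "dy": -0.08, "dz": 0.002, "wx": -4, "wy": 0, "wz": 0, "gripper": -1}, {"dx": 0, "dy": -0.125, "dz": 0.003, "wx": -6, "wy": 0, "wz": 0, "gripper": -1}, {"dx": 0, "dy": -0.17, "dz": 0.005, "wx": -8, "wy": 0, "wz": 0, "gripper": -1}, {"dx": 0, "dy": -0.21, "dz": 0.006, "wx": -10, "wy": 0, "wz": 0, "gripper": -1}, {"dx": 0, "dy": -0.245, "dz": 0.007, "wx": -11, "wy": 0, "wz": 0, "gripper": -1}, {"dx": 0, "dy": -0.255, "dz": 0.007, "wx": -11, "wy": 0, "wz": 0, "gripper": -1}, {"dx": 0, "dy": -0.255, "dz": 0.007, "wx": -11, "wy": 0, "wz": 0, "gripper": -1}]}}

```text
clock: 8.4
position: [513.2, -241.3, 219.5]
ee_rot: [-0.067, 0.704, 0.068, 0.704]
contact_force: [0.1, 1.6, 0.6]
gripper_width: 85.6
```

```bash
python3 - <<'E'
from h import *
from bench import arm
d=snap("wrist","w8"); d=snap("wrist","w8")
im=cv2.imread("pics/w8.png")
cv2.imwrite("pics/w8c.png",cv2.resize(im[130:280,220:420],(800,600),interpolation=cv2.INTER_CUBIC))
cv2.imwrite("pics/w8d.png",cv2.resize(im[190:310,240:400],(800,600),interpolation=cv2.INTER_CUBIC))
plan(arm.read_state(),(513,-242,220),np.radians(101))
E
```

```text
TCP [ 513.2 -240.   219.9] phi_y 101.1 q6 -1.23 F [ 0.2  1.  -0.3] w 85.4 t 8.5
d [-0.0001 -0.0019 -0.0006] w [ 0.1  -0.01 -0.03] dist 0.002
```

View pics/w8c.png

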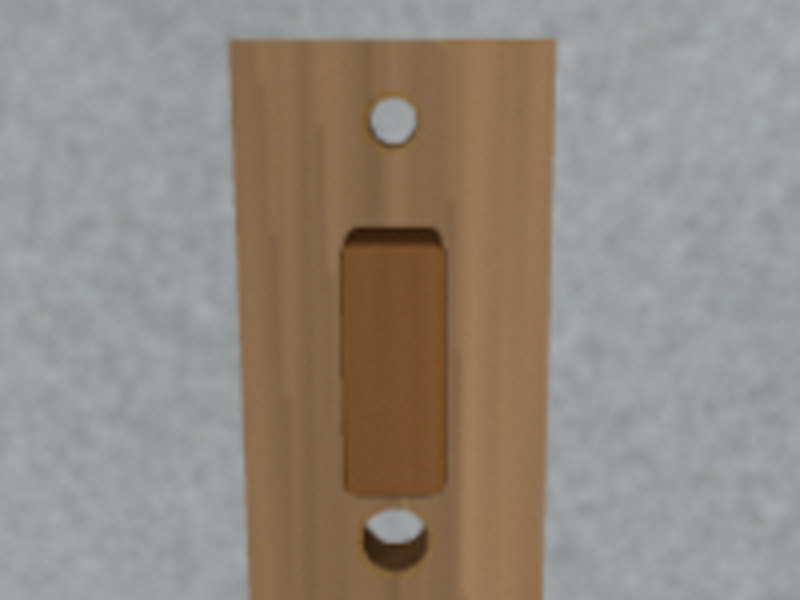

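View pics/w8d.png

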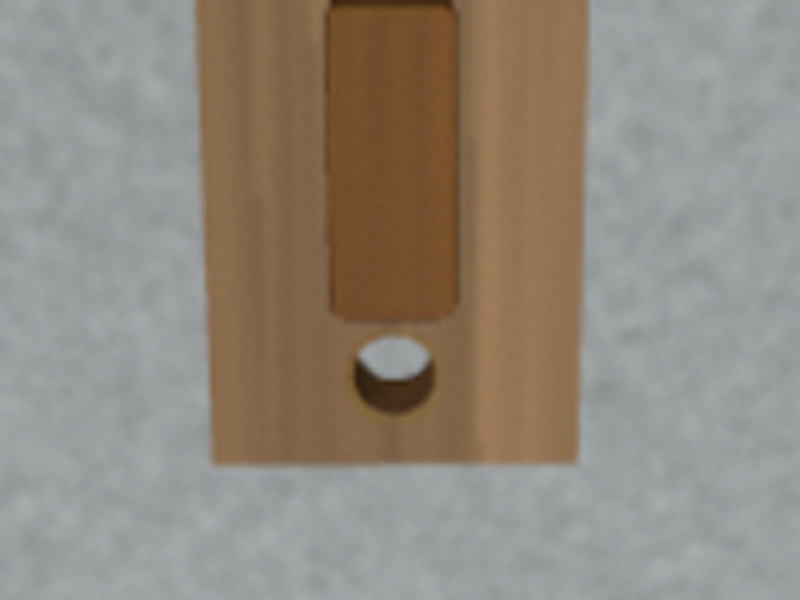

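```bash
python3 - <<'E'
from h import *
from bench import arm
d=load("w8");c=Z((220,130),4);e=Z((240,190),5)
obj=[(-75,40,25),(-75,-40,25),(75,40,25),(75,-40,25),(55,0,25),(-55,0,25),(-30,12,65),(-30,-12,65),(30,12,65),(30,-12,65)]
px=[c(555,41),c(231,41),e(578,463),e(212,464),e(394,376),c(393,121),c(445,244),c(343,246),c(446,496),c(345,496)]
q=fit(d,obj,px,[513,-242,.2])
plan(arm.read_state(),(q[0],q[1],47),q[2]+np.pi/2)
E
```

```text
fit x,y,yawdeg [ 514.49 -242.06] 11.21 res px
 [[0.62, -0.87], [-0.46, -0.57], [0.12, 0.18], [0.04, 0.24], [0.19, 0.4], [0.19, 0.35], [0.52, -0.31], [-0.85, -0.72], [-0.06, 0.74], [-0.35, 0.83]]
TCP [ 513.2 -240.   219.9] phi_y 101.1 q6 -1.23 F [ 0.2  1.  -0.3] w 85.4 t 8.5
d [ 0.1729 -0.0023  0.0009] w [-0.11 -0.01 -0.03] dist 0.173
```

The upper half is at (514.5, -242.1), yaw 11.2°. Descending on the rib.

Emit:
{"fn": "arm_command", "kwargs": {"rows": [{"dx": 0.03, "dy": -0.002, "dz": 0.001, "wx": -0.1, "wy": 0, "wz": 0, "gripper": -1}, {"dx": 0.065, "dy": -0.002, "dz": 0.001, "wx": -0.1, "wy": 0, "wz": 0, "gripper": -1}, {"dx": 0.1, "dy": -0.002, "dz": 0.001, "wx": -0.1, "wy": 0, "wz": 0, "gripper": -1}, {"dx": 0.135, "dy": -0.002, "dz": 0.001, "wx": -0.1, "wy": 0, "wz": 0, "gripper": -1}, {"dx": 0.165, "dy": -0.002, "dz": 0.001, "wx": -0.1, "wy": 0, "wz": 0, "gripper": -1}, {"dx": 0.182, "dy": -0.002, "dz": 0.001, "wx": -0.1, "wy": 0, "wz": 0, "gripper": -1}, {"dx": 0.188, "dy": -0.002, "dz": 0.001, "wx": -0.1, "wy": 0, "wz": 0, "gripper": -1}, {"dx": 0.188, "dy": -0.002, "dz": 0.001, "wx": -0.1, "wy": 0, "wz": 0, "gripper": -1}]}}

```text
clock: 9.3
position: [514.6, -240.4, 31.6]
ee_rot: [-0.069, 0.704, 0.07, 0.703]
contact_force: [-0.7, 0.3, 0.0]
gripper_width: 85.2
```

```bash
python3 - <<'E'
from h import *
from bench import arm
d=snap("wrist","w9")
plan(arm.read_state(),(514.5,-242.1,32),np.radians(101.2))
E
```

```text
TCP [ 515.3 -240.9   32.6] phi_y 101.31 q6 -1.22 F [0.8 0.3 0.6] w 85.7 t 9.35
d [ 0.0006 -0.001  -0.001 ] w [0.11 0.03 0.  ] dist 0.002
```

View pics/w9.png

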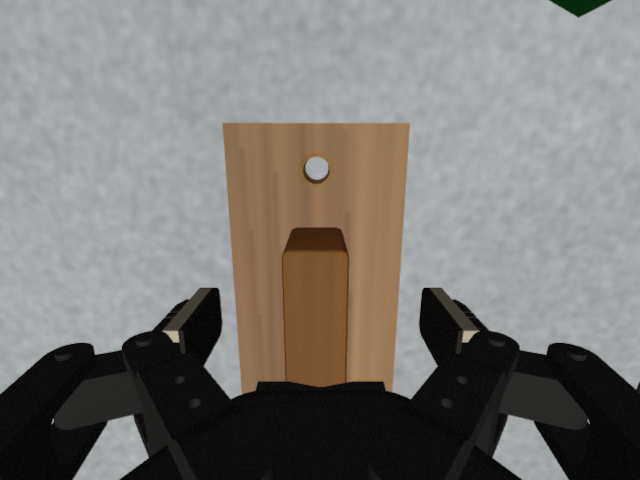

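The rib is at columns 282–349, centre about 316, slightly left of the finger centre at 320. I'll correct by about 1.2 mm and close.

Emit:
{"fn": "arm_command", "kwargs": {"rows": [{"dx": 0.001, "dy": -0.0012, "dz": -0.001, "wx": 0, "wy": 0, "wz": 0, "gripper": -1}, {"dx": 0.001, "dy": -0.0012, "dz": -0.001, "wx": 0, "wy": 0, "wz": 0, "gripper": 1}, {"dx": 0.001, "dy": -0.0012, "dz": -0.001, "wx": 0, "wy": 0, "wz": 0, "gripper": 1}, {"dx": 0.001, "dy": -0.0012, "dz": -0.001, "wx": 0, "wy": 0, "wz": 0, "gripper": 1}, {"dx": 0.001, "dy": -0.0012, "dz": -0.001, "wx": 0, "wy": 0, "wz": 0, "gripper": 1}, {"dx": 0.001, "dy": -0.0012, "dz": -0.001, "wx": 0, "wy": 0, "wz": 0, "gripper": 1}, {"dx": 0.001, "dy": -0.0012, "dz": -0.001, "wx": 0, "wy": 0, "wz": 0, "gripper": 1}, {"dx": 0.001, "dy": -0.0012, "dz": -0.001, "wx": 0, "wy": 0, "wz": 0, "gripper": 1}]}}

```text
clock: 10.15
position: [514.8, -242.4, 31.9]
ee_rot: [-0.07, 0.703, 0.07, 0.704]
contact_force: [0.3, -0.5, 4.2]
gripper_width: 23.3
```

```bash
python3 - <<'E'
from h import *
from bench import arm
d=snap("wrist","w10")
plan(arm.read_state(),(514.5,-242.1,32),np.radians(101.2))
E
```

```text
TCP [ 514.8 -242.5   31.9] phi_y 101.31 q6 -1.22 F [-0.8 -0.7  3.7] w 23.3 t 10.2
d [-0.0001  0.0004 -0.0002] w [0.11 0.06 0.03] dist 0.0
```

View pics/w10.png

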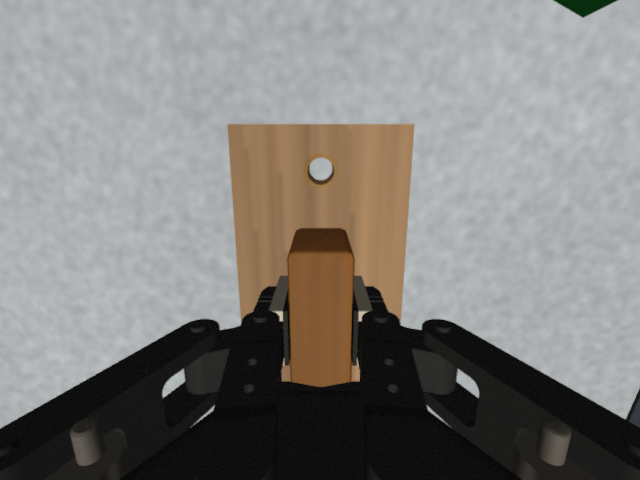

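The rib is held (23.3 mm opening), square in the gripper. Lifting.

Emit:
{"fn": "arm_command", "kwargs": {"rows": [{"dx": -0.003, "dy": 0, "dz": 0, "wx": 0, "wy": 0, "wz": 0, "gripper": 1}, {"dx": -0.01, "dy": 0, "dz": 0, "wx": 0, "wy": 0, "wz": 0, "gripper": 1}, {"dx": -0.025, "dy": 0, "dz": 0, "wx": 0, "wy": 0, "wz": 0, "gripper": 1}, {"dx": -0.045, "dy": 0, "dz": 0, "wx": 0, "wy": 0, "wz": 0, "gripper": 1}, {"dx": -0.065, "dy": 0, "dz": 0, "wx": 0, "wy": 0, "wz": 0, "gripper": 1}, {"dx": -0.08, "dy": 0, "dz": 0, "wx": 0, "wy": 0, "wz": 0, "gripper": 1}, {"dx": -0.09, "dy": 0, "dz": 0, "wx": 0, "wy": 0, "wz": 0, "gripper": 1}, {"dx": -0.09, "dy": 0, "dz": 0, "wx": 0, "wy": 0, "wz": 0, "gripper": 1}]}}

```text
clock: 11.0
position: [515.2, -242.5, 123.1]
ee_rot: [-0.07, 0.702, 0.069, 0.705]
contact_force: [0.0, -0.3, -3.4]
gripper_width: 23.2
```

```bash
python3 - <<'E'
from h import *
from bench import arm
d=snap("wrist","w11");d=snap("wrist","w11")
st=arm.read_state()
plan(st,(507.2,14,122),np.radians(93.89))
im=cv2.imread("pics/w11.png")
cv2.imwrite("pics/w11c.png",cv2.resize(im[100:250,220:420],(800,600),interpolation=cv2.INTER_CUBIC))
E
```

```text
TCP [ 514.1 -242.1  121.2] phi_y 101.29 q6 -1.22 F [-0.4 -0.2 -4. ] w 23.3 t 11.1
d [-0.0007  0.2525  0.0434] w [ 7.4  -0.   -0.03] dist 0.256
```

View pics/w11c.png

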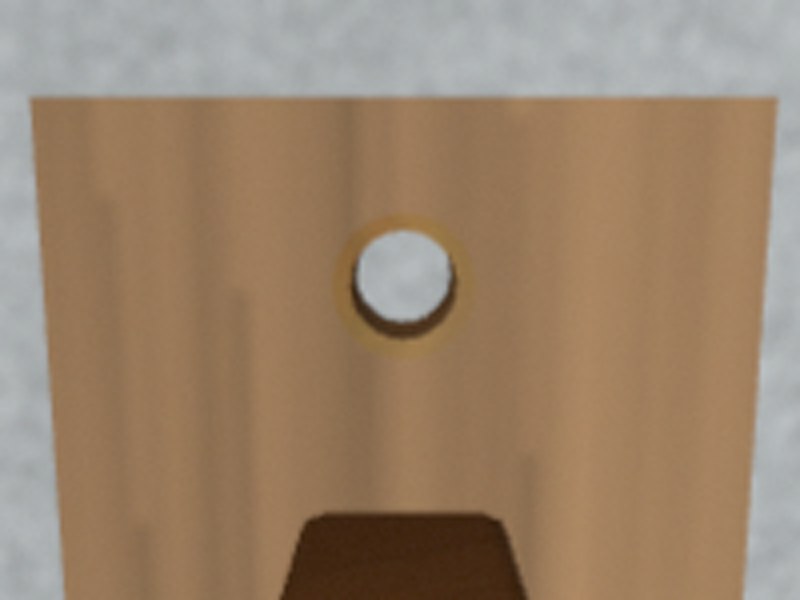

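```bash
python3 - <<'E'
from h import *
d=load("w11");c=Z((220,100),4)
z=114.3
obj=[(-75,40,z),(-75,-40,z),(-55,0,z)]
px=[c(777,97),c(31,97),c(403.5,284)]
q=fit(d,obj,px,[513,-242,.2])
E
```

```text
fit x,y,yawdeg [ 514.62 -242.07] 11.26 res px
 [[0.12, -0.21], [-0.19, -0.24], [0.07, 0.57]]
```

Emit:
{"fn": "arm_command", "kwargs": {"rows": [{"dx": 0, "dy": 0.03, "dz": 0.005, "wx": 1, "wy": 0, "wz": 0, "gripper": 1}, {"dx": 0, "dy": 0.07, "dz": 0.012, "wx": 2, "wy": 0, "wz": 0, "gripper": 1}, {"dx": 0, "dy": 0.115, "dz": 0.02, "wx": 3.3, "wy": 0, "wz": 0, "gripper": 1}, {"dx": 0, "dy": 0.16, "dz": 0.028, "wx": 4.6, "wy": 0, "wz": 0, "gripper": 1}, {"dx": 0, "dy": 0.2, "dz": 0.034, "wx": 5.8, "wy": 0, "wz": 0, "gripper": 1}, {"dx": 0, "dy": 0.235, "dz": 0.04, "wx": 6.8, "wy": 0, "wz": 0, "gripper": 1}, {"dx": 0, "dy": 0.2525, "dz": 0.043, "wx": 7.4, "wy": 0, "wz": 0, "gripper": 1}, {"dx": 0, "dy": 0.2525, "dz": 0.043, "wx": 7.4, "wy": 0, "wz": 0, "gripper": 1}]}}

```text
clock: 11.9
position: [506.2, 15.9, 120.4]
ee_rot: [-0.025, 0.707, 0.025, 0.706]
contact_force: [-0.5, -1.1, -3.5]
gripper_width: 23.3
```

```bash
python3 - <<'E'
from h import *
from bench import arm
d=snap("wrist","w12");d=snap("wrist","w12")
st=arm.read_state()
plan(st,(506.7,14,108),np.radians(93.89))
im=cv2.imread("pics/w12.png")
cv2.imwrite("pics/w12c.png",cv2.resize(im[100:250,220:420],(800,600),interpolation=cv2.INTER_CUBIC))
E
```

```text
TCP [506.1  13.9 120.4] phi_y 93.94 q6 -1.85 F [-0.5 -0.2 -3.9] w 23.4 t 12.0
d [0.0124 0.     0.0007] w [ 0.05 -0.14 -0.  ] dist 0.012
```

View pics/w12c.png

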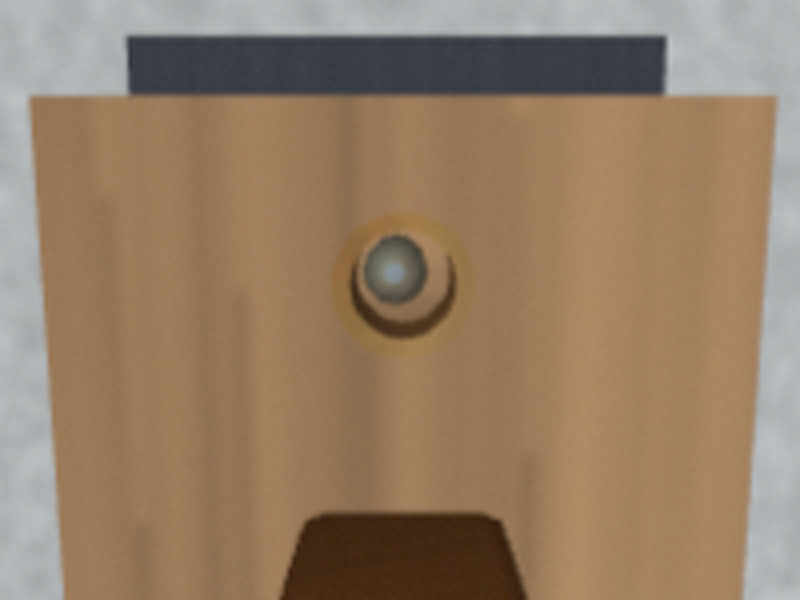

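Through the narrow hole the thin dowel shows at (395,270), with the hole centre at (403,284). The steel sheet's edge is parallel to the slab. I'll compute the small offset.

```bash
python3 - <<'E'
from h import *
from bench import arm
d=load("w12");c=Z((220,100),4); st=arm.read_state()
R0=Ro.from_quat(st["ee_rot"]).as_matrix()
zs=st["position"][2]-31.9+25
f=lambda p:R0.T@(p-st["position"])
print("hole",f(bp(d,c(403.5,284),zs)),"dowel tip",f(bp(d,c(394.5,271),62)),"dowel body/mid",f(bp(d,c(395.5,269),58)))
print("slab corners",f(bp(d,c(31,97),zs)),f(bp(d,c(776,97),zs)),"sheet",f(bp(d,c(127,36),2)),f(bp(d,c(666,36),2)), "sheet z0")
print("hole underside rim", f(bp(d,c(403.5,273),zs-25)))
E
```

```text
hole [  7.03040987   1.02583775 -55.16219961] dowel tip [ 58.56065765  -0.25360663 -53.92793979] dowel body/mid [ 62.56089173  -0.12444599 -54.01919992]
slab corners [  7.07435063 -38.73293443 -74.70949391] [  7.07899979  40.74926307 -74.77856288] sheet [118.65090029 -49.87889486 -93.23687911] [118.65671646  49.50616828 -93.32443899] sheet z0
hole underside rim [ 32.03018277   1.05201722 -55.03590644]
```

Emit:
{"fn": "arm_command", "kwargs": {"rows": [{"dx": 0, "dy": -0.0012, "dz": 0.0011, "wx": 0, "wy": -0.1, "wz": 0, "gripper": 1}, {"dx": 0.004, "dy": -0.0012, "dz": 0.0011, "wx": 0, "wy": -0.1, "wz": 0, "gripper": 1}, {"dx": 0.008, "dy": -0.0012, "dz": 0.0011, "wx": 0, "wy": -0.1, "wz": 0, "gripper": 1}, {"dx": 0.012, "dy": -0.0012, "dz": 0.0011, "wx": 0, "wy": -0.1, "wz": 0, "gripper": 1}, {"dx": 0.016, "dy": -0.0012, "dz": 0.0011, "wx": 0, "wy": -0.1, "wz": 0, "gripper": 1}, {"dx": 0.02, "dy": -0.0012, "dz": 0.0011, "wx": 0, "wy": -0.1, "wz": 0, "gripper": 1}, {"dx": 0.022, "dy": -0.0012, "dz": 0.0011, "wx": 0, "wy": -0.1, "wz": 0, "gripper": 1}, {"dx": 0.022, "dy": -0.0012, "dz": 0.0011, "wx": 0, "wy": -0.1, "wz": 0, "gripper": 1}]}}

```text
clock: 12.8
position: [507.0, 12.7, 98.0]
ee_rot: [-0.024, 0.707, 0.024, 0.706]
contact_force: [-0.6, 0.5, -3.7]
gripper_width: 23.0
```

```bash
python3 - <<'E'
from h import *
from bench import arm
d=snap("wrist","w13");d=snap("wrist","w13")
st=arm.read_state()
plan(st,(506.7,14,90),np.radians(93.89))
im=cv2.imread("pics/w13.png")
cv2.imwrite("pics/w13c.png",cv2.resize(im[100:250,220:420],(800,600),interpolation=cv2.INTER_CUBIC))
E
```

```text
TCP [507.3  12.8  98.5] phi_y 93.95 q6 -1.85 F [-0.2  0.4 -3. ] w 23.4 t 12.9
d [ 0.0085  0.0012 -0.0005] w [ 0.06 -0.03  0.  ] dist 0.009
```

View pics/w13c.png

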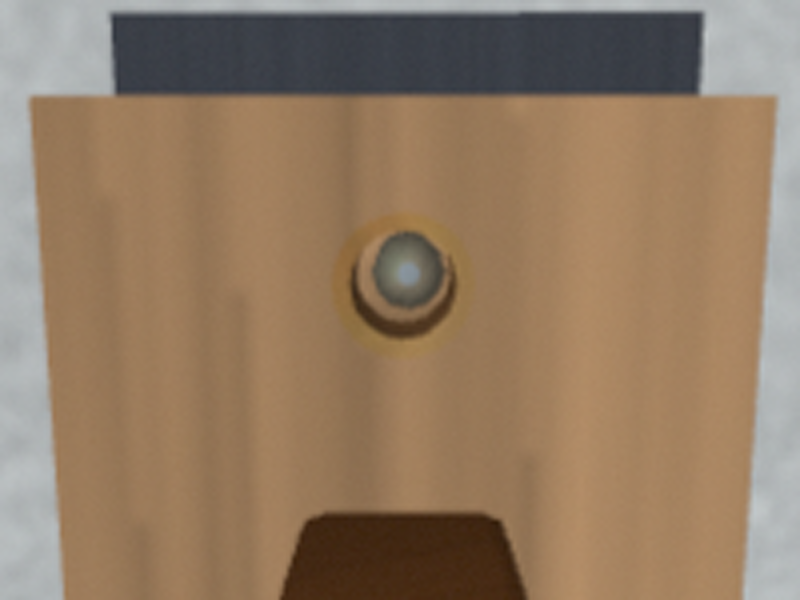

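```bash
python3 - <<'E'
from h import *
from bench import arm
d=load("w13");c=Z((220,100),4); st=arm.read_state()
R0=Ro.from_quat(st["ee_rot"]).as_matrix()
zs=st["position"][2]-31.9+25
f=lambda p:R0.T@(p-st["position"])
print("hole",f(bp(d,c(403.5,284),zs)),"dowel tip",f(bp(d,c(408,272),62)),"body",f(bp(d,c(408,271),58)))
print("slab",f(bp(d,c(403.5,97),zs)),"sheet",f(bp(d,c(112,13),2)),f(bp(d,c(702,13),2)))
E
```

```text
hole [  6.92557308   0.26959481 -55.37396366] dowel tip [ 36.51018348   0.89016215 -55.14607284] body [ 40.51014966   0.90696305 -55.07207684]
slab [  6.93460339   0.27692359 -74.92724316] sheet [ 96.52866161 -48.59954989 -94.69286042] [ 96.52821914  50.50934082 -94.63566145]
```

The remaining offset is +0.6 mm along tool y and +0.2 mm along tool z. I'll engage the dowels slowly.

Emit:
{"fn": "arm_command", "kwargs": {"rows": [{"dx": 0, "dy": 0.0006, "dz": 0.0002, "wx": 0, "wy": 0, "wz": 0, "gripper": 1}, {"dx": 0.002, "dy": 0.0006, "dz": 0.0002, "wx": 0, "wy": 0, "wz": 0, "gripper": 1}, {"dx": 0.004, "dy": 0.0006, "dz": 0.0002, "wx": 0, "wy": 0, "wz": 0, "gripper": 1}, {"dx": 0.006, "dy": 0.0006, "dz": 0.0002, "wx": 0, "wy": 0, "wz": 0, "gripper": 1}, {"dx": 0.008, "dy": 0.0006, "dz": 0.0002, "wx": 0, "wy": 0, "wz": 0, "gripper": 1}, {"dx": 0.01, "dy": 0.0006, "dz": 0.0002, "wx": 0, "wy": 0, "wz": 0, "gripper": 1}, {"dx": 0.012, "dy": 0.0006, "dz": 0.0002, "wx": 0, "wy": 0, "wz": 0, "gripper": 1}, {"dx": 0.013, "dy": 0.0006, "dz": 0.0002, "wx": 0, "wy": 0, "wz": 0, "gripper": 1}]}}

```text
clock: 13.7
position: [507.4, 13.4, 85.2]
ee_rot: [-0.024, 0.707, 0.024, 0.706]
contact_force: [0.2, 0.3, -4.4]
gripper_width: 23.5
```

```bash
python3 - <<'E'
from h import *
from bench import arm
d=snap("wrist","w14");d=snap("wrist","w14")
st=arm.read_state();print(st["wrist_torque"].round(2))
plan(st,(507.5,13.4,62),np.radians(93.89))
im=cv2.imread("pics/w14.png")
cv2.imwrite("pics/w14c.png",cv2.resize(im[100:250,220:420],(800,600),interpolation=cv2.INTER_CUBIC))
E
```

```text
[0.02 0.   0.03]
TCP [507.4  13.4  85.3] phi_y 93.95 q6 -1.85 F [ 0.3 -0.3 -3.8] w 23.3 t 13.8
d [ 0.0233 -0.      0.0002] w [ 0.06 -0.05  0.  ] dist 0.023
```

View pics/w14c.png

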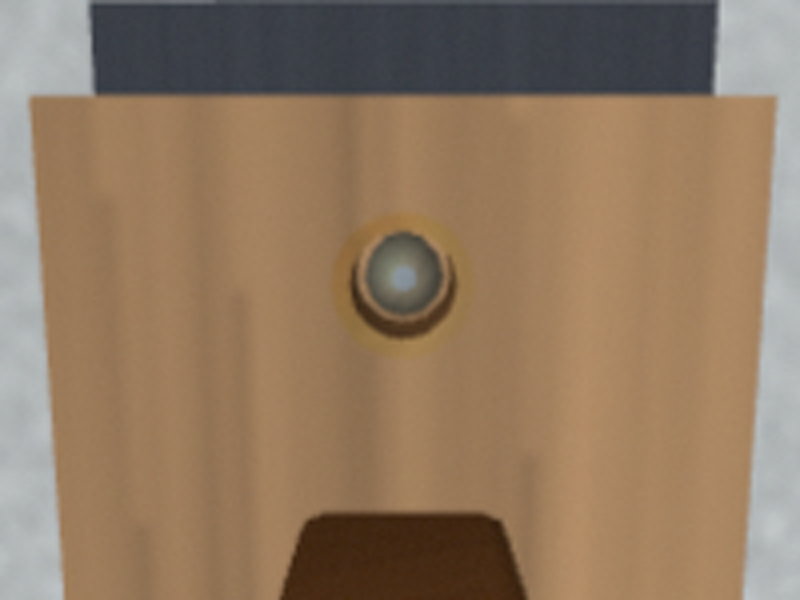

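The dowel sits centred in the hole at (404,276), with no side force. Continuing down onto the pad.

Emit:
{"fn": "arm_command", "kwargs": {"rows": [{"dx": 0.003, "dy": 0, "dz": 0, "wx": 0, "wy": 0, "wz": 0, "gripper": 1}, {"dx": 0.006, "dy": 0, "dz": 0, "wx": 0, "wy": 0, "wz": 0, "gripper": 1}, {"dx": 0.009, "dy": 0, "dz": 0, "wx": 0, "wy": 0, "wz": 0, "gripper": 1}, {"dx": 0.012, "dy": 0, "dz": 0, "wx": 0, "wy": 0, "wz": 0, "gripper": 1}, {"dx": 0.014, "dy": 0, "dz": 0, "wx": 0, "wy": 0, "wz": 0, "gripper": 1}, {"dx": 0.016, "dy": 0, "dz": 0, "wx": 0, "wy": 0, "wz": 0, "gripper": 1}, {"dx": 0.018, "dy": 0, "dz": 0, "wx": 0, "wy": 0, "wz": 0, "gripper": 1}, {"dx": 0.018, "dy": 0, "dz": 0, "wx": 0, "wy": 0, "wz": 0, "gripper": 1}]}}

```text
clock: 14.6
position: [507.3, 13.4, 67.8]
ee_rot: [-0.025, 0.707, 0.024, 0.706]
contact_force: [-3.5, 0.3, 6.7]
gripper_width: 23.3
```

```bash
python3 - <<'E'
from h import *
from bench import arm
st=arm.read_state();print(st["wrist_torque"].round(2))
plan(st,(507.5,13.4,62),np.radians(93.89))
E
```

```text
[ 0.16  1.   -0.  ]
TCP [507.3  13.4  67.8] phi_y 93.97 q6 -1.85 F [-3.5  0.3  6.7] w 23.3 t 14.6
d [0.0058 0.     0.0002] w [ 0.08 -0.04  0.01] dist 0.006
```

Pad contact (about 10 N) came at the expected height. I'll press on to closed, easing slightly in -x where there is a 3.5 N side force.

Emit:
{"fn": "arm_command", "kwargs": {"rows": [{"dx": 0.001, "dy": 0, "dz": -0.0003, "wx": 0, "wy": 0, "wz": 0, "gripper": 1}, {"dx": 0.002, "dy": 0, "dz": -0.0003, "wx": 0, "wy": 0, "wz": 0, "gripper": 1}, {"dx": 0.003, "dy": 0, "dz": -0.0003, "wx": 0, "wy": 0, "wz": 0, "gripper": 1}, {"dx": 0.004, "dy": 0, "dz": -0.0003, "wx": 0, "wy": 0, "wz": 0, "gripper": 1}, {"dx": 0.0045, "dy": 0, "dz": -0.0003, "wx": 0, "wy": 0, "wz": 0, "gripper": 1}, {"dx": 0.005, "dy": 0, "dz": -0.0003, "wx": 0, "wy": 0, "wz": 0, "gripper": 1}, {"dx": 0.0055, "dy": 0, "dz": -0.0003, "wx": 0, "wy": 0, "wz": 0, "gripper": 1}, {"dx": 0.0055, "dy": 0, "dz": -0.0003, "wx": 0, "wy": 0, "wz": 0, "gripper": 1}]}}

```text
clock: 15.4
position: [507.4, 13.4, 63.5]
ee_rot: [-0.025, 0.707, 0.024, 0.707]
contact_force: [-4.0, 0.1, 9.6]
gripper_width: 23.1
```

```bash
python3 - <<'E'
from h import *
from bench import arm
d=snap("wrist","w15")
st=arm.read_state();print(st["wrist_torque"].round(2))
plan(st,(507.5,13.4,62),np.radians(93.89))
im=cv2.imread("pics/w15.png")
cv2.imwrite("pics/w15c.png",cv2.resize(im[100:250,220:420],(800,600),interpolation=cv2.INTER_CUBIC))
E
```

```text
[ 0.21  1.35 -0.05]
TCP [507.4  13.4  63.6] phi_y 93.99 q6 -1.85 F [-4.1  1.8  8.7] w 23.1 t 15.45
d [0.0016 0.     0.0001] w [0.1  0.02 0.02] dist 0.002
```

View pics/w15c.png

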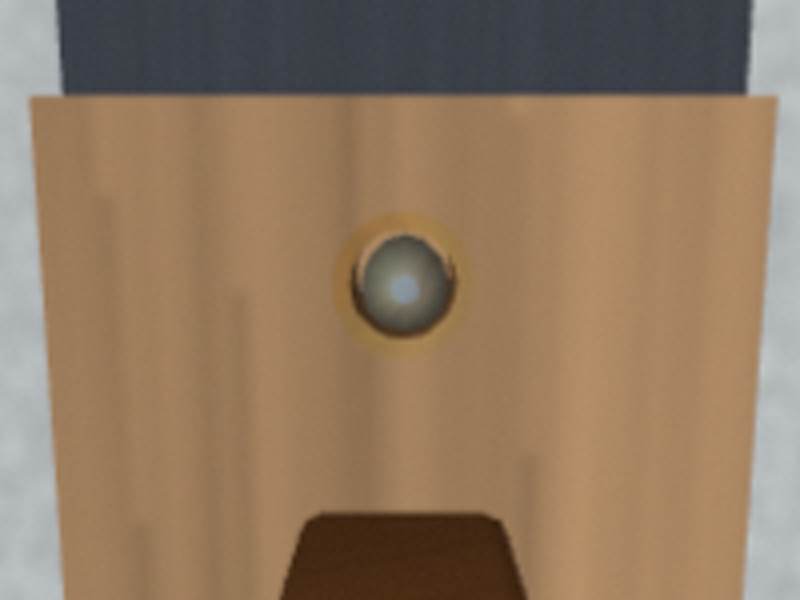

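The dowel is through and centred in the hole. Pressing further; the arm yields about 1 mm per 10 N.

Emit:
{"fn": "arm_command", "kwargs": {"rows": [{"dx": 0.001, "dy": 0, "dz": -0.0002, "wx": 0, "wy": 0, "wz": 0, "gripper": 1}, {"dx": 0.0015, "dy": 0, "dz": -0.0002, "wx": 0, "wy": 0, "wz": 0, "gripper": 1}, {"dx": 0.002, "dy": 0, "dz": -0.0002, "wx": 0, "wy": 0, "wz": 0, "gripper": 1}, {"dx": 0.0025, "dy": 0, "dz": -0.0002, "wx": 0, "wy": 0, "wz": 0, "gripper": 1}, {"dx": 0.003, "dy": 0, "dz": -0.0002, "wx": 0, "wy": 0, "wz": 0, "gripper": 1}, {"dx": 0.0035, "dy": 0, "dz": -0.0002, "wx": 0, "wy": 0, "wz": 0, "gripper": 1}, {"dx": 0.0035, "dy": 0, "dz": -0.0002, "wx": 0, "wy": 0, "wz": 0, "gripper": 1}, {"dx": 0.0035, "dy": 0, "dz": -0.0002, "wx": 0, "wy": 0, "wz": 0, "gripper": 1}]}}

```text
clock: 16.25
position: [507.4, 13.4, 62.0]
ee_rot: [-0.025, 0.706, 0.025, 0.707]
contact_force: [-6.1, 0.6, 15.3]
gripper_width: 23.3
```

```bash
python3 - <<'E'
from h import *
from bench import arm
st=arm.read_state();print(st["wrist_torque"].round(2))
plan(st,(507.5,13.4,62),np.radians(93.89))
E
```

```text
[ 0.32  1.81 -0.03]
TCP [507.4  13.4  62. ] phi_y 94.03 q6 -1.85 F [-6.1  0.6 15.3] w 23.3 t 16.25
d [-0.      0.      0.0001] w [0.14 0.07 0.04] dist 0.0
```

Emit:
{"fn": "arm_command", "kwargs": {"rows": [{"dx": 0.002, "dy": 0, "dz": -0.0002, "wx": 0, "wy": 0, "wz": 0, "gripper": 1}, {"dx": 0.0024, "dy": 0, "dz": -0.0003, "wx": 0, "wy": 0, "wz": 0, "gripper": 1}, {"dx": 0.0028, "dy": 0, "dz": -0.0004, "wx": 0, "wy": 0, "wz": 0, "gripper": 1}, {"dx": 0.0032, "dy": 0, "dz": -0.0005, "wx": 0, "wy": 0, "wz": 0, "gripper": 1}, {"dx": 0.0032, "dy": 0, "dz": -0.0005, "wx": 0, "wy": 0, "wz": 0, "gripper": 1}, {"dx": 0.0032, "dy": 0, "dz": -0.0005, "wx": 0, "wy": 0, "wz": 0, "gripper": 1}, {"dx": 0.0032, "dy": 0, "dz": -0.0005, "wx": 0, "wy": 0, "wz": 0, "gripper": 1}, {"dx": 0.0032, "dy": 0, "dz": -0.0005, "wx": 0, "wy": 0, "wz": 0, "gripper": 1}]}}

```text
clock: 17.05
position: [507.3, 13.4, 61.8]
ee_rot: [-0.025, 0.706, 0.025, 0.708]
contact_force: [-8.5, 0.4, 21.0]
gripper_width: 23.1
```

```bash
python3 - <<'E'
from h import *
from bench import arm
for n in ["scene","top","wrist"]: snap(n,n+"16")
st=arm.read_state();print(st["wrist_torque"].round(2))
plan(st,(507.5,13.4,62),np.radians(93.89))
s=cv2.imread("pics/scene16.png");w=cv2.imread("pics/wrist16.png");t=cv2.imread("pics/top16.png")
a=cv2.resize(s[190:310,240:400],(400,300),interpolation=cv2.INTER_CUBIC)
b=cv2.resize(w[100:250,220:420],(400,300),interpolation=cv2.INTER_CUBIC)
e=cv2.resize(t[225:315,180:300],(400,300),interpolation=cv2.INTER_CUBIC)
f=cv2.resize(s,(400,300))
cv2.imwrite("pics/c16.png",np.vstack([np.hstack([a,b]),np.hstack([e,f])]))
E
```

```text
[ 0.47  2.5  -0.17]
TCP [507.3  13.4  61.8] phi_y 94.07 q6 -1.85 F [-9.2  1.1 20.2] w 23.5 t 17.2
d [-0.0002  0.      0.0002] w [0.18 0.17 0.05] dist 0.0
```

View pics/c16.png

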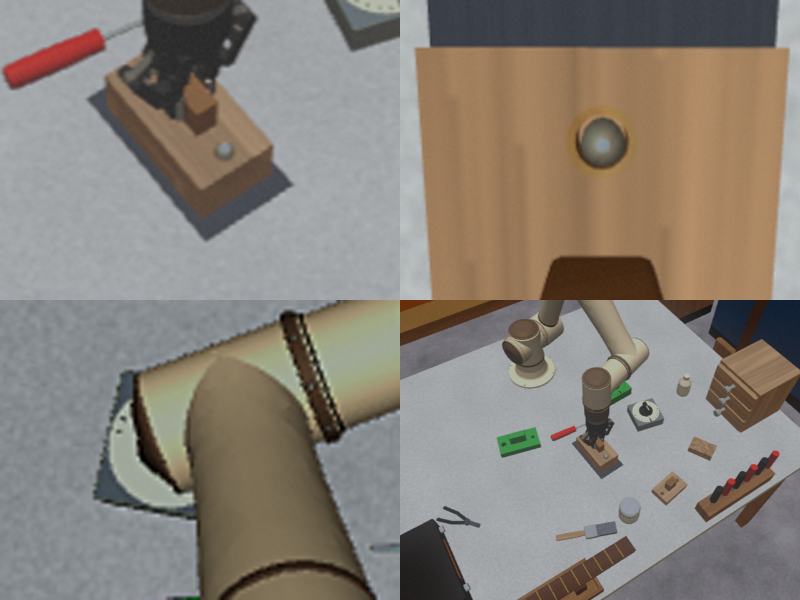

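The halves look closed: no gap shows in the scene crop, and the TCP stopped at 61.8 against the 61.9 expected for closed, while the force rises steeply. I'll relieve the side force and small tilt, and press a little more for margin.

Emit:
{"fn": "arm_command", "kwargs": {"rows": [{"dx": 0.0032, "dy": 0, "dz": -0.0008, "wx": 0, "wy": 0.1, "wz": 0, "gripper": 1}, {"dx": 0.0034, "dy": 0, "dz": -0.001, "wx": 0, "wy": 0.2, "wz": 0, "gripper": 1}, {"dx": 0.0036, "dy": 0, "dz": -0.0012, "wx": 0, "wy": 0.2, "wz": 0, "gripper": 1}, {"dx": 0.0038, "dy": 0, "dz": -0.0014, "wx": 0, "wy": 0.2, "wz": 0, "gripper": 1}, {"dx": 0.004, "dy": 0, "dz": -0.0015, "wx": 0, "wy": 0.2, "wz": 0, "gripper": 1}, {"dx": 0.004, "dy": 0, "dz": -0.0015, "wx": 0, "wy": 0.2, "wz": 0, "gripper": 1}, {"dx": 0.004, "dy": 0, "dz": -0.0015, "wx": 0, "wy": 0.2, "wz": 0, "gripper": 1}, {"dx": 0.004, "dy": 0, "dz": -0.0015, "wx": 0, "wy": 0.2, "wz": 0, "gripper": 1}]}}

```text
clock: 18.0
position: [507.3, 13.4, 61.8]
ee_rot: [-0.026, 0.705, 0.025, 0.708]
contact_force: [-8.0, 0.4, 24.7]
gripper_width: 23.2
```

```bash
python3 - <<'E'
from h import *
from bench import arm
st=arm.read_state();print(st["wrist_torque"].round(2))
plan(st,(507.5,13.4,62),np.radians(93.89))
E
```

```text
[ 0.37  2.52 -0.19]
TCP [507.3  13.4  61.8] phi_y 94.11 q6 -1.85 F [-8.   0.4 24.7] w 23.2 t 18.0
d [-0.0002  0.      0.0002] w [0.22 0.2  0.06] dist 0.0
```

```bash
python3 - <<'E'
from h import *
from bench import arm
d=snap("scene","s17");s=cv2.imread("pics/s17.png")
w=snap("wrist","w17");wi=cv2.imread("pics/w17.png")
# outline of closed pose on the scene
from math import cos,sin,radians
c_,s_=cos(radians(3.89)),sin(radians(3.89))
P=lambda x,y,z:(507.3+x*c_-y*s_,13.7+x*s_+y*c_,z)
print(proj(d,[P(75,-40,55),P(75,40,55),P(75,-40,30),P(75,40,30),P(75,-40,0),P(75,40,0),P(-75,-40,55)]).round(1))
a=cv2.resize(s[215:295,270:370],(800,640)[:2],interpolation=cv2.INTER_CUBIC)[:600]
cv2.imwrite("pics/c17.png",a)
t=cv2.resize(s[155:215,355:435],(800,600),interpolation=cv2.INTER_CUBIC);cv2.imwrite("pics/t17.png",t)
E
```

```text
[[320.8 266.7]
 [349.9 248.3]
 [320.8 272.3]
 [349.4 254.1]
 [320.8 278.9]
 [348.9 260.9]
 [282.1 220.7]]
```

View pics/c17.png

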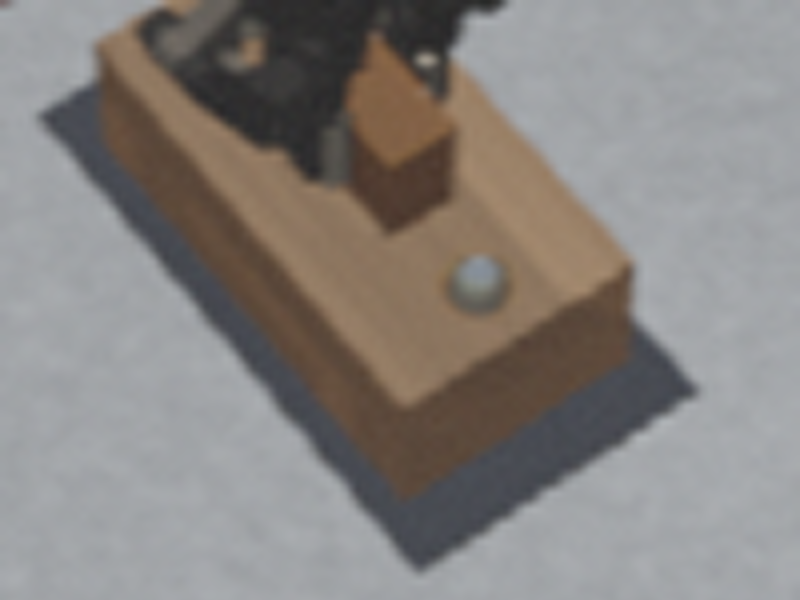

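View pics/t17.png

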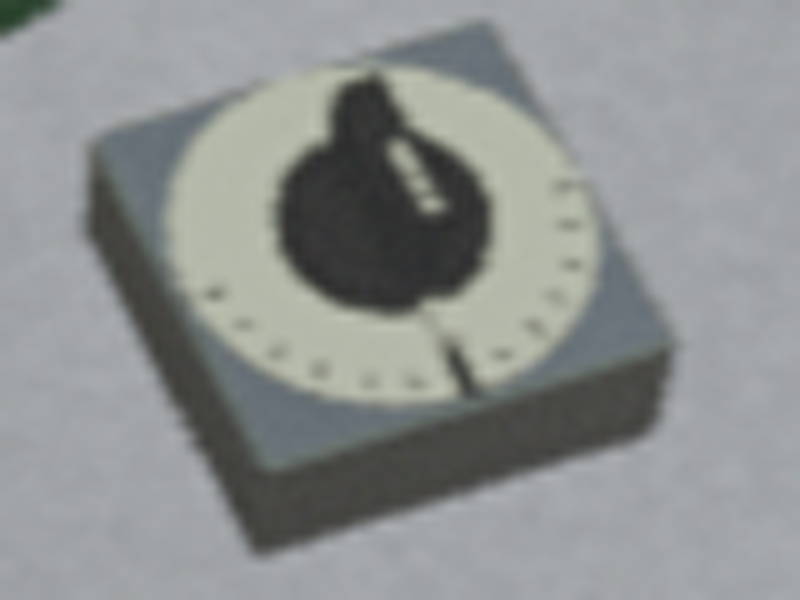

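The mould shows no seam gap. Its front corner, at (405,408) in the crop, is within 0.6 px of the closed prediction. The timer's tongue still points at the thick mark. Handing in.

```bash
python3 -c "
from bench import arm
print(arm.job_done()); s=arm.read_state(); print(s['position'].round(1),s['contact_force'].round(1),s['clock'])"
```

```text
the job is handed in; nothing more can be done
None
the job is handed in; nothing more can be done
```

The timer is at its mark and the mould is closed. I handed the job in at about 18 s of the 64 s, with the gripper still holding the upper half pressed shut; the hand-in gives no verdict.

- **Timer:** I turned the knob of the grey timer about 46.5° clockwise. The pointer line, white tongue and thick mark lay in one column in the wrist view afterwards. They still lined up in the last scene picture.
- **Mould:** I gripped the upper half by its rib and lowered it with the thick dowel in the wide hole. I watched the thin dowel through the narrow hole to centre it, then pressed down against the pad.
- **Closed:** The fingertips (TCP) stopped at 61.8 mm, against 61.9 mm expected for fully closed. They stayed there when I pressed about 4 N harder. The final reading was about 25 N upward, roughly 13 N more than the pad needs. No gap showed in the scene picture.
- **Not perfect:** A side force of about 8 N along x remained while pressing, and the tool was tilted about 0.2°. A correction barely reduced them. I think it comes from the arm giving slightly and from friction.
- **Other things on the bench:** I did not touch any of them. I only checked them by eye in the scene picture, where they looked unmoved.

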